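Make up a press load of three notebooks

ROBOT

A 6-joint arm with a two-finger parallel gripper is mounted at the origin on the work surface; the furniture and walls round the work are solid. World frame = base frame: x ahead of the robot, y to its left, z up, the work surface at z = 0. Lengths are in m, angles in degrees, forces in N, time in s.
With the tool pointing down it reaches from about 0.4 to 0.825 m from the base axis. Payload 7 kg.
Tool frame: the origin (TCP) lies at the very end of the fingers, on their centre line; the grasp point (between the pads) lies 19 mm behind it (ctrl.tcp_to_grasp is the distance from the TCP to the grasp point, in m); z points along the fingers, x is the direction in which the jaws open and shut, and the axes are right-handed (so a half turn about z gives the same grasp; the last joint's range is limited). The gripper opens to 88 mm and grips with 3 to 60 N. Pads are 19 mm wide; open, the fingers measure 130 mm over their backs; the gripper's body (78 mm by 193 mm) begins 47 mm behind the grasp point.
Start: joints at [91.965, 20.546, 0.682, 0, -70.136, -16.507], TCP at [0.169, 0.653, 0.227] pointing down, gripper open.
Joint ranges: [-176.03, 176.03], [-82.01, 121.73], [-58.28, 71.71], [-173.87, 95.51], [-174.79, -0.11], [-173.66, 173.66]. Speed limits (degrees/s): [136.94, 136.94, 172.46, 180, 180, 180].

INTERFACE

Orientations are given as [roll, pitch, yaw] about the fixed x, y, z axes, in that order (R = Rz(yaw) Ry(pitch) Rx(roll)).
In Python, from plant import sensors, vision, ticket, ctrl gives the robot as it stands. The module is installed in compiled form; this text tells all that it offers.
- The arm moves only by the tool drive_tool, never from a script. Its argument "moves" is a list of rows, each a list of 6 numbers: the shift along the tool's x, y, z in units of 0.15 m (1.0 is 0.15 m), then the turn, a rotation vector about the tool's x, y, z in units of 60 degrees (1.0 is 60 degrees). In form: [[dx, dy, dz, rx, ry, rz], ...]. A call has 1 to 8 rows; each row is the pose to reach, as a shift and turn from the pose measured when the call began, along the tool's axes at that moment; what a row does not reach only later rows make up. A row lasts 1/10 s, in which the tool goes at most 50 mm and 8.59 degrees, less where a joint would pass 70% of its speed; a pose out of reach is approached as far as the arm can. A call with a number of a shift or a turn outside -1 to 1 is refused whole. A call with a gripper value outside its range is refused whole. "fingers" is the opening, from -1 (shut) to 1 (fully open), set as the call begins (left out, the last holds). The fingers move at their own pace and stop on an object; the grip force is fixed at half the most. Time passes only in rows, so rows that repeat a pose let the fingers close. It gives the time, the measured TCP pose, the force and the opening at its end, in the units of the state.
- sensors.get_obs(): the state, without advancing time (a new reading comes with each control period).
- vision.snapshot(name): name is "side" or "top"; returns a dict with "pixels" (384x512x3 uint8, red, green, blue), "fx", "fy", "cx", "cy" (pixels), "k1" (the pictures are not rectified: a ray, as slopes to the right and down, at radius r is drawn at 1 + k1 r^2 times it, then the intrinsics apply), "R" (3x3) and "t" (3): a world point X has camera coordinates R X + t. Camera axes: x right, y down, z forward; pixel columns grow to the right and rows downward; lengths in m; the calibration is good to about 2 mm. A picture is of the moment at which its call begins. There is no depth.
- ticket.close_job(): hands the job in, once; it reports no verdict.
The state is a dict: "clock": time; "joint_pos": joint angles; "qvel": joint speeds; "tau": joint torques, N m; "tool_pos": TCP position; "orientation": TCP orientation; "force": force on the tool from outside, world axes, zero at the start; "moment": the same for the moment, N m; "opening": finger opening in m.
Only numpy, scipy, OpenCV 4.12 (cv2) and the standard library are available. Lean on these libraries where they do the work, as an engineer would, in place of code of your own. Each camera call takes 0.05 s, during which the arm holds its last target.

TASK

The spine glue on these notebooks must set under pressure, three to a load. One already stands in the press: add two more from the table so that exactly three stand side by side on the press bed with their red spines up, then push the sliding jaw towards the fixed cheek until the three are snug against it and against each other. Leave the spare notebook lying flat on the table, and do not shift or knock over the other things on the table.

Things in the scene. Friction and masses are not known exactly. Their poses are not given: they have to be found in the camera images.
- notebook_1: Slim notebook, 140 x 62 x 22 mm, 0.15 kg, kraft-brown covers, red cloth spine along one long edge. Origin at its centre; x along the 140 mm length, y (62 mm) towards the red spine, z through the 22 mm thickness. It already stands in the press, spine up (y up).
- notebook_2: Slim notebook, 140 x 62 x 22 mm, 0.15 kg, kraft-brown covers, red cloth spine along one long edge. Origin at its centre; x along the 140 mm length, y (62 mm) towards the red spine, z through the 22 mm thickness. It starts lying flat on the table, turned any way.
- notebook_3: Slim notebook, 140 x 62 x 22 mm, 0.15 kg, kraft-brown covers, red cloth spine along one long edge. Origin at its centre; x along the 140 mm length, y (62 mm) towards the red spine, z through the 22 mm thickness. It starts lying flat on the table, turned any way.
- notebook_4: Slim notebook, 140 x 62 x 22 mm, 0.15 kg, kraft-brown covers, red cloth spine along one long edge. Origin at its centre; x along the 140 mm length, y (62 mm) towards the red spine, z through the 22 mm thickness. It starts lying flat on the table, turned any way.
- press: Fixed notebook press, green base 200 (x) x 268 (y) mm; origin under the centre of the base, z up, y along the jaw's travel. Notebooks stand on its bed, 14 mm above the table, their length along press x, centred at x = 0, between two 12 mm guide rods at x = -84 and +84 mm (axes 30 mm above the table). Standing notebooks reach 76 mm above the table, well above cheek and jaw.
- press_cheek (a point): Foot of the inner face of the press's fixed beech cheek, in the middle of its length, at bed height (press x = 0, y = -97 mm). The face is upright and looks to press +y; the cheek is 24 mm thick, its top 50 mm above the table. Axes as the press.
- jaw (a joint): Travel of the beech sliding jaw (m): 0 fully open, growing as it moves in press -y towards the fixed cheek, at most 0.160. The gap from jaw face to cheek face is 177 mm minus this value (66 mm for three notebooks: joint 0.111). The jaw board is 24 mm thick, its top 52 mm above the table; about 3 N of friction; it stays where it is left.
- jaw_grip (a point): Middle of the jaw's black handle bar: round, 18 mm thick, 96 mm long, parallel to press x, axis 83 mm above the table, on two posts 32 mm either side of this point. It lies over the middle of the jaw board, 12 mm outward (press +y) of the jaw's inner face. Pinch it from above or push it towards press -y.
- cradle: Fixed V cradle, green base 116 (x) x 128 (y) x 10 mm with aluminium arms, on which a notebook can lean at 45 degrees while it is taken another way. Origin under the centre of its base, z up. Two right-angled rests, 18 mm wide, stand at cradle y = -45 and +45 mm; the 72 mm between them is open for a finger.
- cradle_v (a point): Inner corner of the cradle's V, midway between its rests, 40 mm above the table; axes as the cradle. Long arms rise from it at 45 degrees to cradle +x for 41 mm, short ones at 45 degrees to -x for 25 mm. A notebook laid in, length along cradle y, leans with its face on the long arms and its lower long edge on the short ones.
- solvent_bottle: Clear flat bottle with black cap, standing, 31 x 57 x 138 mm high; origin at the centre of its underside. Leave it alone.
- glue_stick: White and blue glue stick, standing, 31 mm across, 96 mm high; origin at the centre of its underside. Leave it alone.
- masking_roll: Roll of cream masking tape lying flat, 98 x 107 x 24 mm high; origin at the centre of its underside. Leave it alone.
- pin_tin: Round grey tin, 60 mm across, 32 mm high; origin at the centre of its underside. Leave it alone.
- snips: Dark side cutters lying flat, 46 (x) x 125 (y) x 12 mm; origin at the centre of the underside. Leave them alone.
Not all that is in view belongs to the job. Leave any orange look-alike of the notebook_2 alone.

How it is judged (in metres and radians):
At the end, for the whole second after the job is handed in: Exactly three of the four notebooks stand on the press bed, red spines up (within 0.12 rad), centred along press x within 12 mm; the jaw joint reads 0.107 to 0.115 (under 4 mm of slack in all). The fourth lies flat on the table. All are at rest (((height (world z) of notebook_1 below 0.018 m and angle between notebook_1's own z axis and vertical below 0.12 rad and x of notebook_2 in the frame of press between -0.012 and 0.012 m and y of notebook_2 in the frame of press between -0.092 and -0.034 m and z of notebook_2 in the frame of press between 0.039 and 0.051 m and angle between each of notebook_2, notebook_3, notebook_4's own y axis and vertical below 0.12 rad and x of notebook_3 in the frame of press between -0.012 and 0.012 m and y of notebook_3 in the frame of press between -0.092 and -0.034 m and z of notebook_3 in the frame of press between 0.039 and 0.051 m and x of notebook_4 in the frame of press between -0.012 and 0.012 m and y of notebook_4 in the frame of press between -0.092 and -0.034 m and z of notebook_4 in the frame of press between 0.039 and 0.051 m) or (height (world z) of notebook_2 below 0.018 m and angle between notebook_2's own z axis and vertical below 0.12 rad and x of notebook_1 in the frame of press between -0.012 and 0.012 m and y of notebook_1 in the frame of press between -0.092 and -0.034 m and z of notebook_1 in the frame of press between 0.039 and 0.051 m and angle between each of notebook_1, notebook_3, notebook_4's own y axis and vertical below 0.12 rad and x of notebook_3 in the frame of press between -0.012 and 0.012 m and y of notebook_3 in the frame of press between -0.092 and -0.034 m and z of notebook_3 in the frame of press between 0.039 and 0.051 m and x of notebook_4 in the frame of press between -0.012 and 0.012 m and y of notebook_4 in the frame of press between -0.092 and -0.034 m and z of notebook_4 in the frame of press between 0.039 and 0.051 m) or (height (world z) of notebook_3 below 0.018 m and angle between notebook_3's own z axis and vertical below 0.12 rad and x of notebook_1 in the frame of press between -0.012 and 0.012 m and y of notebook_1 in the frame of press between -0.092 and -0.034 m and z of notebook_1 in the frame of press between 0.039 and 0.051 m and angle between each of notebook_1, notebook_2, notebook_4's own y axis and vertical below 0.12 rad and x of notebook_2 in the frame of press between -0.012 and 0.012 m and y of notebook_2 in the frame of press between -0.092 and -0.034 m and z of notebook_2 in the frame of press between 0.039 and 0.051 m and x of notebook_4 in the frame of press between -0.012 and 0.012 m and y of notebook_4 in the frame of press between -0.092 and -0.034 m and z of notebook_4 in the frame of press between 0.039 and 0.051 m) or (height (world z) of notebook_4 below 0.018 m and angle between notebook_4's own z axis and vertical below 0.12 rad and x of notebook_1 in the frame of press between -0.012 and 0.012 m and y of notebook_1 in the frame of press between -0.092 and -0.034 m and z of notebook_1 in the frame of press between 0.039 and 0.051 m and angle between each of notebook_1, notebook_2, notebook_3's own y axis and vertical below 0.12 rad and x of notebook_2 in the frame of press between -0.012 and 0.012 m and y of notebook_2 in the frame of press between -0.092 and -0.034 m and z of notebook_2 in the frame of press between 0.039 and 0.051 m and x of notebook_3 in the frame of press between -0.012 and 0.012 m and y of notebook_3 in the frame of press between -0.092 and -0.034 m and z of notebook_3 in the frame of press between 0.039 and 0.051 m)) and value of joint jaw between 0.107 and 0.115 m and linear speed of each of notebook_1, notebook_2, notebook_3, notebook_4 below 0.02 m/s); the robot touches nothing.
It fails at once if the solvent bottle or the glue stick is shifted by more than 30 mm or knocked over (distance of any of solvent_bottle, glue_stick from where it was at the start of the episode above 0.03 m or angle between any of solvent_bottle, glue_stick's own z axis and vertical above 0.5 rad).
It fails at once if the masking tape, pin tin or snips are shifted by more than 30 mm (distance of any of masking_roll, pin_tin, snips from where it was at the start of the episode above 0.03 m).
It also fails if it takes over 72 s, if anything falls off the work surface, if the arm or the gripper's body presses on something with over 40 N, if the wrist force passes 120 N, or if a joint passes its speed limit or range.

## Working session

There is one attempt and no reset: what is moved stays moved. The work goes in short steps, Python scripts to look and compute and a tool call to move; the robot and the scene stay as the last step left them, time stands still between calls to the robot, and variables do not carry over. Pictures are saved under pics/ and viewed, and the job is handed in when it is done.

Besides the shell and the picture viewer there is one more tool, called after ">>>" in YAML: its name, and indented under it one key for each argument. drive_tool: Moves the arm, as the interface text tells. Shifts and turns lie within -1 to 1; 1 stands for 0.15 m of shift or 60 degrees of turn. Its arguments: {"type":"object","properties":{"moves":{"type":"array"},"fingers":{"type":"number"}},"required":["moves"]}

```bash
mkdir -p pics; python3 - <<'E'
from plant import sensors, vision, ctrl
import cv2
print(sensors.get_obs(), ctrl.tcp_to_grasp)
for n in("side","top"):
    s=vision.snapshot(n); cv2.imwrite(f"pics/{n}0.png",cv2.resize(s["pixels"][:,:,::-1],(800,600),interpolation=cv2.INTER_CUBIC))
    print(n,{k:v for k,v in s.items() if k!="pixels"})
E
```

```text
{'clock': 0.0, 'joint_pos': array([ 9.19655349e+01,  2.05909717e+01,  6.32828267e-01, -1.92310301e-02,
       -7.01344032e+01, -1.65063130e+01]), 'qvel': array([ 0.05285408,  0.05549238, -0.07377174, -0.00535745,  0.02220368,
       -0.09455059]), 'tau': array([ 2.03467163e-03, -5.82731438e+01,  2.93045783e+01,  6.99692577e+00,
        6.83535865e-03, -1.56391293e-04]), 'tool_pos': array([0.16938702, 0.65289765, 0.22562352]), 'orientation': array([-1.79991036e+02, -9.38694255e-02, -1.04547335e+02]), 'force': array([ 0.02843092, -0.53873104, -0.35787642]), 'moment': array([0.05610695, 0.02358114, 0.05498429]), 'opening': 0.08753294616360856} 0.0188
side {'fx': 427.0010158491963, 'fy': 427.0010158491963, 'cx': 251.50214129818553, 'cy': 193.70953419852344, 'k1': -0.1186996048133171, 'R': array([[ 0.96280781, -0.26969134, -0.0163616 ],
       [-0.14254717, -0.45558952, -0.87870274],
       [ 0.22952435,  0.84835416, -0.47708888]]), 't': array([-0.59018525,  0.10120948,  1.8231251 ])}
top {'fx': 411.91179722744056, 'fy': 411.91179722744056, 'cx': 259.3972633145292, 'cy': 190.17266598388846, 'k1': -0.016308840129040308, 'R': array([[-0.01765227, -0.99981706, -0.00736437],
       [-0.9832755 ,  0.01869462, -0.18116239],
       [ 0.18126692,  0.00404327, -0.98342562]]), 't': array([-0.10646842,  0.58634402,  1.55183463])}
```

View pics/side0.png

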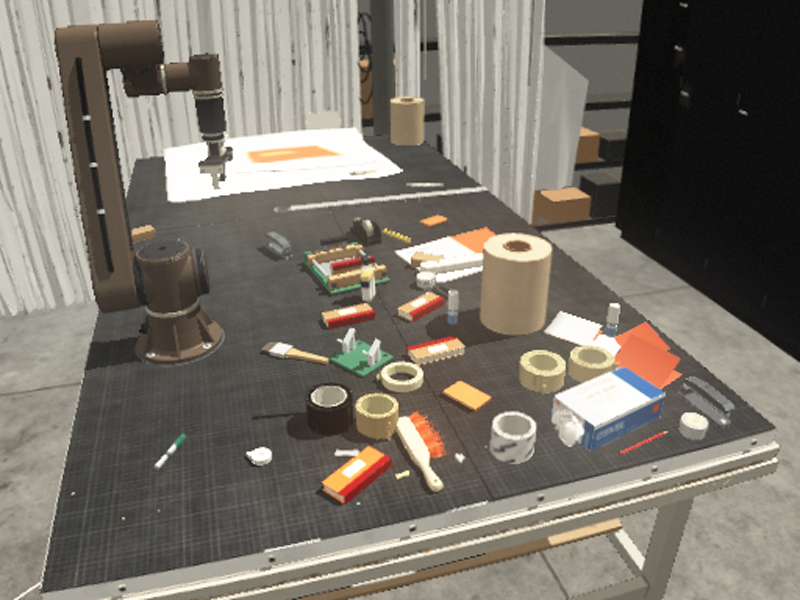

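View pics/top0.png

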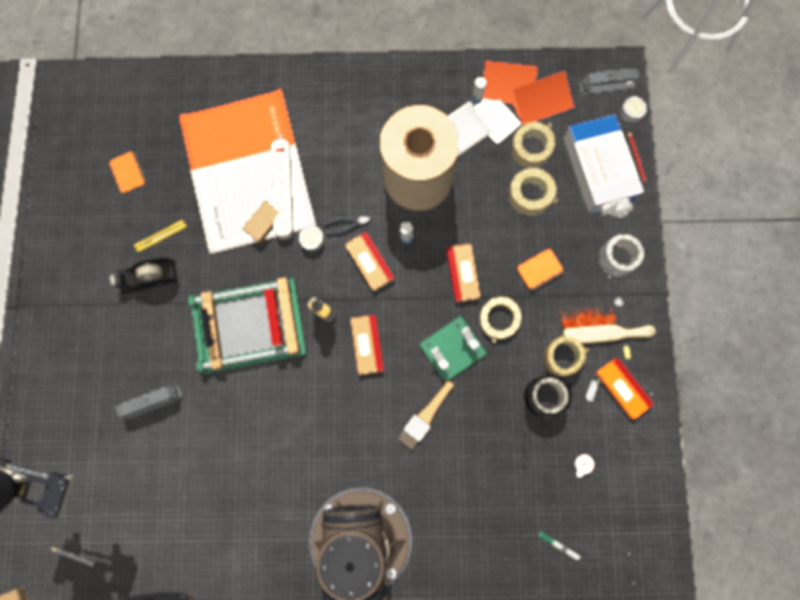

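The top view shows the press at about (248,325) of 800x600 and the notebooks at (369,262), (465,272) and (366,345). The cradle is at (453,348) and the orange look-alike at (623,390). Next I'll enlarge the work area.

```bash
cat > h.py <<'E'
import numpy as np, cv2
from plant import sensors, vision
from scipy.spatial.transform import Rotation as Ro
def ray(s,u,v):
    x=(u-s["cx"])/s["fx"]; y=(v-s["cy"])/s["fy"]; X,Y=x,y
    for _ in range(20):
        f=1+s["k1"]*(X*X+Y*Y); X,Y=x/f,y/f
    R=np.array(s["R"]); return -R.T@s["t"], R.T@np.array([X,Y,1.])
def at(s,u,v,z):
    o,d=ray(s,u,v); return o+d*(z-o[2])/d[2]
def proj(s,P):
    c=np.array(s["R"])@np.array(P)+s["t"]; x,y=c[0]/c[2],c[1]/c[2]; f=1+s["k1"]*(x*x+y*y)
    return np.array([s["fx"]*x*f+s["cx"], s["fy"]*y*f+s["cy"]])
def crop(s,name,x0,y0,w,h,k):
    im=cv2.resize(s["pixels"][y0:y0+h,x0:x0+w,::-1],None,fx=k,fy=k,interpolation=cv2.INTER_CUBIC)
    cv2.imwrite(f"pics/{name}.png",im)
def tri(sa,pa,sb,pb):
    A=[];b=[]
    for s,p in((sa,pa),(sb,pb)):
        o,d=ray(s,*p); d=d/np.linalg.norm(d); M=np.eye(3)-np.outer(d,d); A.append(M); b.append(M@o)
    A=np.vstack(A);b=np.hstack(b); return np.linalg.lstsq(A,b,rcond=None)[0]
def pose():
    o=sensors.get_obs(); return np.array(o["tool_pos"]), Ro.from_euler("xyz",o["orientation"],degrees=True)
def plan(P,rpy):
    "units to reach TCP P with orientation rpy (or Rotation)"
    p,R=pose(); T=rpy if isinstance(rpy,Ro) else Ro.from_euler("xyz",rpy,degrees=True)
    d=R.inv().apply(np.array(P)-p)/.15; r=(R.inv()*T).as_rotvec(degrees=True)/60
    print("shift",d.round(3),"turn",r.round(3)); return d,r
E
python3 - <<'E'
from h import *
s=vision.snapshot("top"); np.save("top0.npy",s,allow_pickle=True)
crop(s,"t1",115,170,90,75,8.8); crop(s,"t2",215,140,110,110,5.4)
s=vision.snapshot("side"); np.save("side0.npy",s,allow_pickle=True)
crop(s,"s1",190,140,120,110,5.4)
E
```

```text
(no output)
```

View pics/t1.png

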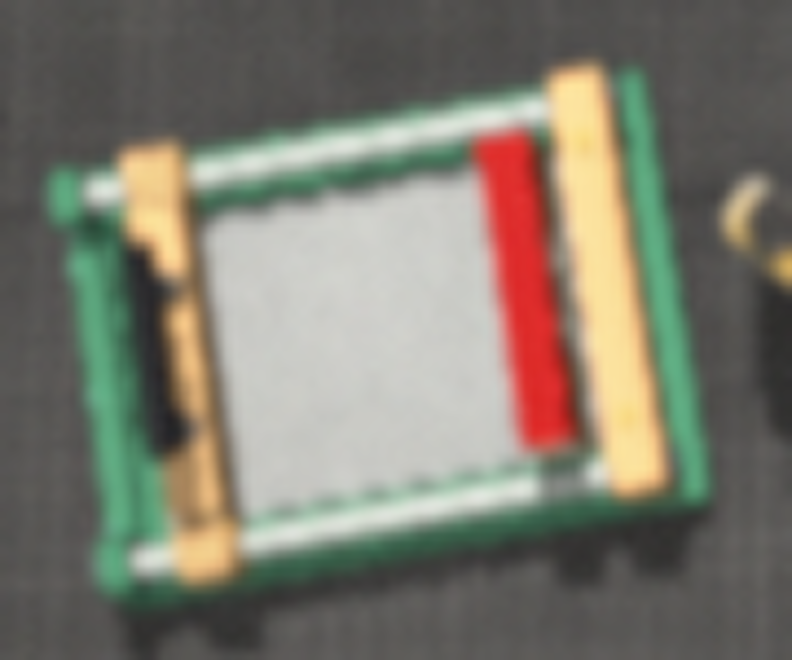

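View pics/t2.png

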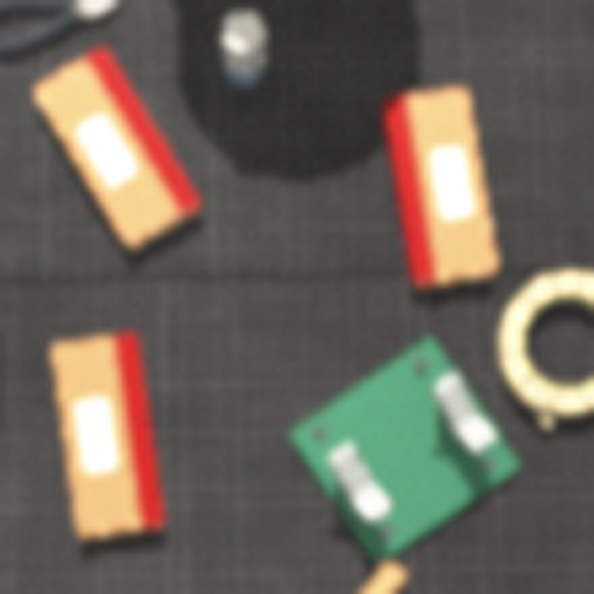

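View pics/s1.png

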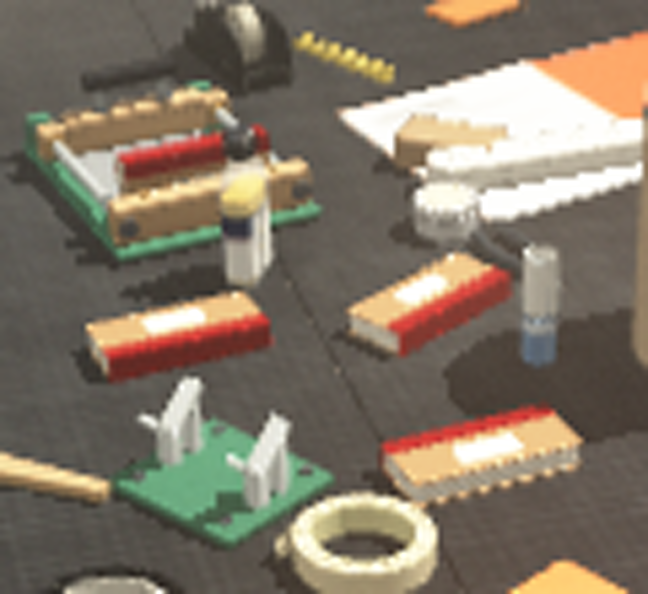

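```bash
cat > m.py <<'E'
from h import *
s=np.load("top0.npy",allow_pickle=True).item(); ss=np.load("side0.npy",allow_pickle=True).item()
def px(U,V,o,k): return o[0]+(U+.5)/k-.5,o[1]+(V+.5)/k-.5
def q(name,pts,o,k,z):
    P=np.array([at(s,*px(a,b,o,k),z)[:2] for a,b in pts]); c=P.mean(0)
    print(name,"c",c.round(4),"r",np.hypot(*c).round(3),"edges",[np.linalg.norm(P[(i+1)%4]-P[i]).round(4) for i in range(4)],
     "ang",[np.degrees(np.arctan2(*(P[(i+1)%4]-P[i])[::-1])).round(1) for i in range(4)]); return P
t2=((215,140),5.4)
q("A",[(35,92),(100,48),(200,210),(133,250)],*t2,.018)
q("B",[(50,343),(135,333),(163,528),(80,540)],*t2,.018)
q("C",[(388,97),(468,88),(497,272),(417,288)],*t2,.018)
q("cradle",[(290,435),(432,337),(522,466),(385,560)],*t2,.010)
t1=((115,170),8.8)
q("cheek",[(548,68),(603,63),(667,488),(613,496)],*t1,.05)
q("nb1",[(475,140),(530,132),(577,443),(523,450)],*t1,.076)
q("jaw",[(118,150),(180,143),(237,572),(177,582)],*t1,.052)
q("base",[(48,180),(640,70),(710,495),(108,605)],*t1,.005)
q("bar",[(128,250),(150,250),(188,445),(160,448)],*t1,.083)
print([ (n,at(s,u/1.5625,v/1.5625,z)[:2].round(3)) for n,u,v,z in(("bottle",320,308,.1),("glue",405,232,.08),("mask",500,318,.012),("tin",310,238,.02))])
E
python3 m.py
```

```text
A c [ 0.6863 -0.0253] r 0.687 edges [np.float64(0.0592), np.float64(0.1458), np.float64(0.0579), np.float64(0.1419)] ang [np.float64(-55.8), np.float64(-149.8), np.float64(120.4), np.float64(30.7)]
B c [ 0.4726 -0.0166] r 0.473 edges [np.float64(0.0628), np.float64(0.1442), np.float64(0.0605), np.float64(0.1459)] ang [np.float64(-84.3), np.float64(-172.4), np.float64(97.2), np.float64(8.4)]
C c [ 0.6541 -0.2671] r 0.707 edges [np.float64(0.0604), np.float64(0.1414), np.float64(0.0603), np.float64(0.1465)] ang [np.float64(-84.5), np.float64(-173.4), np.float64(100.4), np.float64(6.7)]
cradle c [ 0.4594 -0.2354] r 0.516 edges [np.float64(0.1275), np.float64(0.1148), np.float64(0.1215), np.float64(0.1138)] ang [np.float64(-56.4), np.float64(-147.0), np.float64(123.0), np.float64(36.0)]
cheek c [0.5478 0.1787] r 0.576 edges [np.float64(0.0247), np.float64(0.1934), np.float64(0.0238), np.float64(0.1948)] ang [np.float64(-85.8), np.float64(-170.8), np.float64(97.4), np.float64(9.5)]
nb1 c [0.5382 0.2091] r 0.577 edges [np.float64(0.0243), np.float64(0.1392), np.float64(0.0235), np.float64(0.1388)] ang [np.float64(-82.6), np.float64(-170.5), np.float64(96.4), np.float64(9.9)]
jaw c [0.5139 0.3677] r 0.632 edges [np.float64(0.0278), np.float64(0.1939), np.float64(0.0264), np.float64(0.1954)] ang [np.float64(-84.5), np.float64(-170.5), np.float64(98.5), np.float64(9.9)]
base c [0.53  0.292] r 0.605 edges [np.float64(0.2752), np.float64(0.1992), np.float64(0.2738), np.float64(0.1978)] ang [np.float64(-80.3), np.float64(-170.1), np.float64(99.4), np.float64(10.3)]
bar c [0.5149 0.3675] r 0.633 edges [np.float64(0.0096), np.float64(0.0876), np.float64(0.0121), np.float64(0.0884)] ang [np.float64(-91.1), np.float64(-167.0), np.float64(95.1), np.float64(11.3)]
[('bottle', array([0.553, 0.089])), ('glue', array([ 0.745, -0.119])), ('mask', array([ 0.533, -0.357])), ('tin', array([0.751, 0.127]))]
```

```bash
cat > ov.py <<'E'
from m import *
def T(c,yaw):
    a=np.radians(yaw); R=np.array([[np.cos(a),-np.sin(a),0],[np.sin(a),np.cos(a),0],[0,0,1]])
    return lambda p: R@np.array(p)+np.array([c[0],c[1],0])
def box(x0,x1,y0,y1,z0,z1):
    import itertools
    v=[(x,y,z) for x in(x0,x1) for y in(y0,y1) for z in(z0,z1)]
    return [(a,b) for a,b in itertools.combinations(v,2) if sum(i!=j for i,j in zip(a,b))==1]
def draw(sn,segs,name,x0,y0,w,h,k):
    im=cv2.resize(sn["pixels"][y0:y0+h,x0:x0+w,::-1],None,fx=k,fy=k,interpolation=cv2.INTER_CUBIC)
    for t,ls,col in segs:
        for a,b in ls:
            P=[tuple(int(round(c)) for c in ((proj(sn,t(p))-[x0,y0]+.5)*k-.5)) for p in(a,b)]
            cv2.line(im,P[0],P[1],col,1,cv2.LINE_AA)
    cv2.imwrite(f"pics/{name}.png",im)
E
cat > o1.py <<'E'
from ov import *
P=T((.5288,.2861),10.0); j=0.0
nb=box(-.07,.07,-.031,.031,0,.022)
segs=[(P,box(-.1,.1,-.134,.134,0,.0),(0,255,0)),(P,box(-.097,.097,-.121,-.097,.014,.05),(255,0,0)),(P,box(-.097,.097,.08-j,.104-j,.014,.052),(255,0,255)),
 (P,box(-.048,.048,.083-j,.101-j,.074,.092),(0,255,255)),(P,box(-.07,.07,-.088,-.066,.014,.076),(255,255,0)),
 (T((.6863,-.0253),30.5),nb,(255,255,0)),(T((.4726,-.0166),8),nb,(255,255,0)),(T((.6541,-.2671),6.5),nb,(255,255,0))]
C=T((.4594,-.2354),33.4); r=.7071
arms=[]
for y in(-.045,.045):
    arms+=[((0,y,.04),(.041*r,y,.04+.041*r)),((0,y,.04),(-.025*r,y,.04+.025*r))]
segs+=[(C,box(-.058,.058,-.064,.064,0,.01),(0,255,0)),(C,arms,(0,0,255))]
D=T((.4594,-.2354),33.4+180); segs+=[(D,arms,(255,0,255))]
draw(s,segs,"ot1",115,170,90,75,8.8);draw(s,segs,"ot2",215,140,110,110,5.4);draw(ss,segs,"os1",190,140,120,110,5.4)
E
python3 o1.py >/dev/null
```

```text
(no output)
```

View pics/ot1.png

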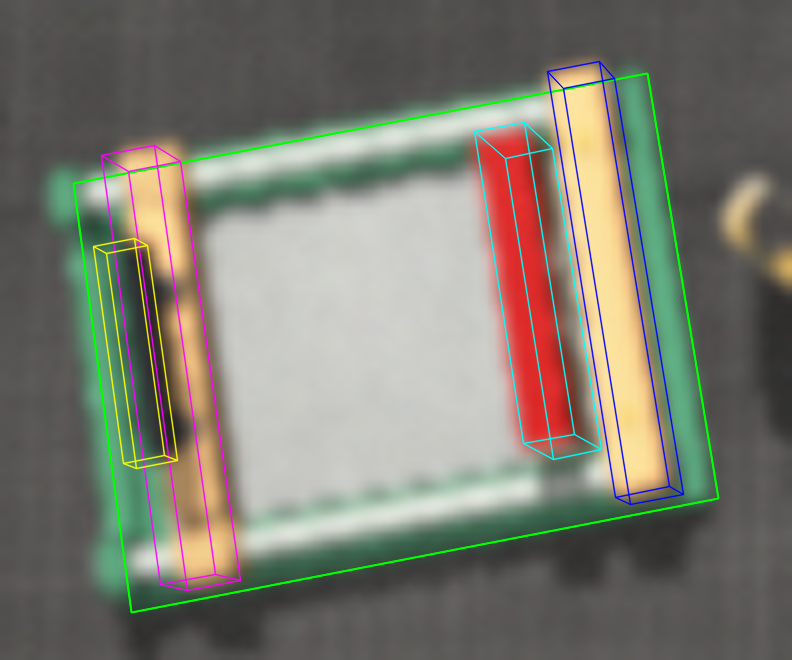

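View pics/ot2.png

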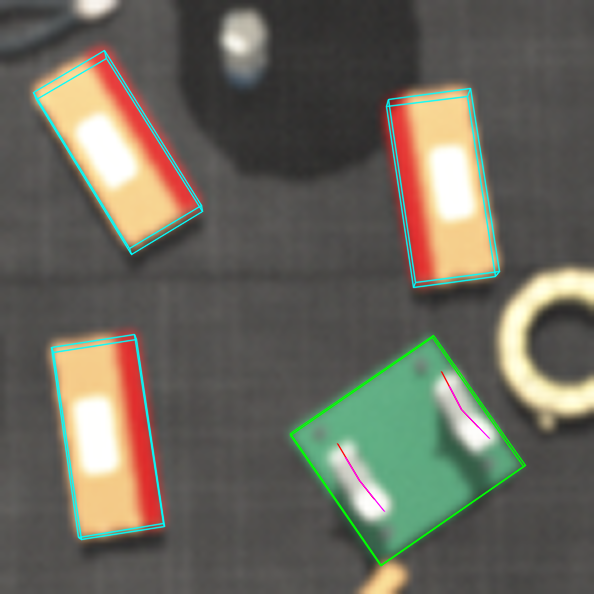

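View pics/os1.png

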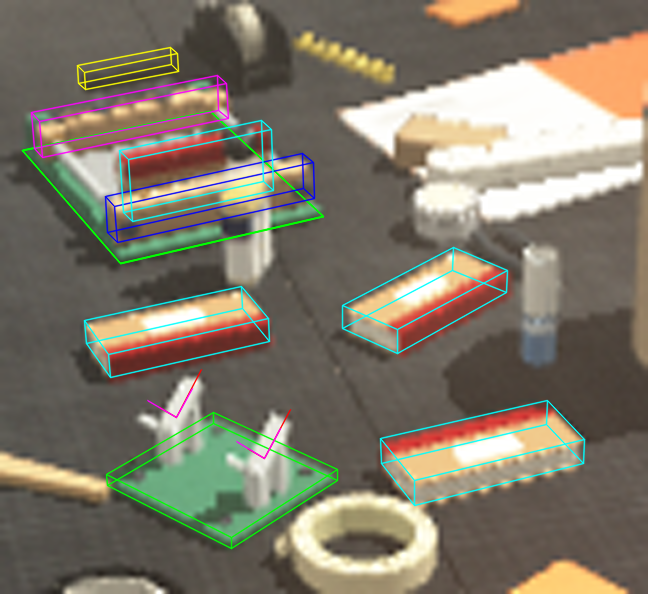

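The overlays fit both views within about 2 px. The red line shows cradle yaw at about +33° with the long arms to the right. I'll leave A (upper left) as the spare, since the gripper body would come close to the glue stick there. Next I'll zoom on the cradle and jaw.

```bash
cat > o2.py <<'E'
from ov import *
crop(s,"z1",262,195,55,55,10); crop(ss,"z2",205,205,55,45,14); crop(ss,"z3",190,145,65,50,12)
E
python3 o2.py >/dev/null
```

```text
(no output)
```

View pics/z1.png

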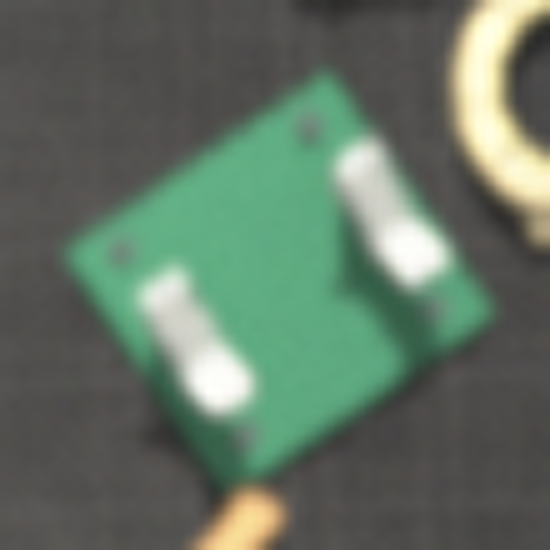

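View pics/z2.png

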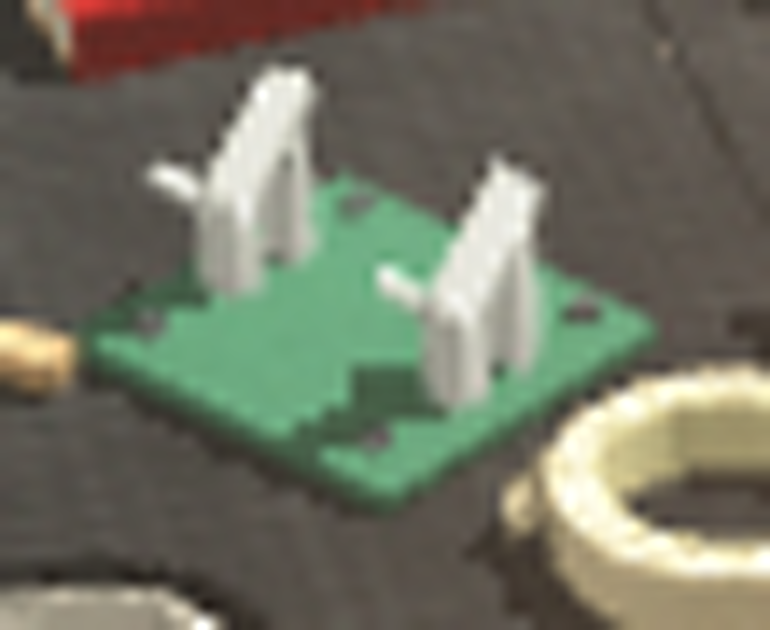

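View pics/z3.png

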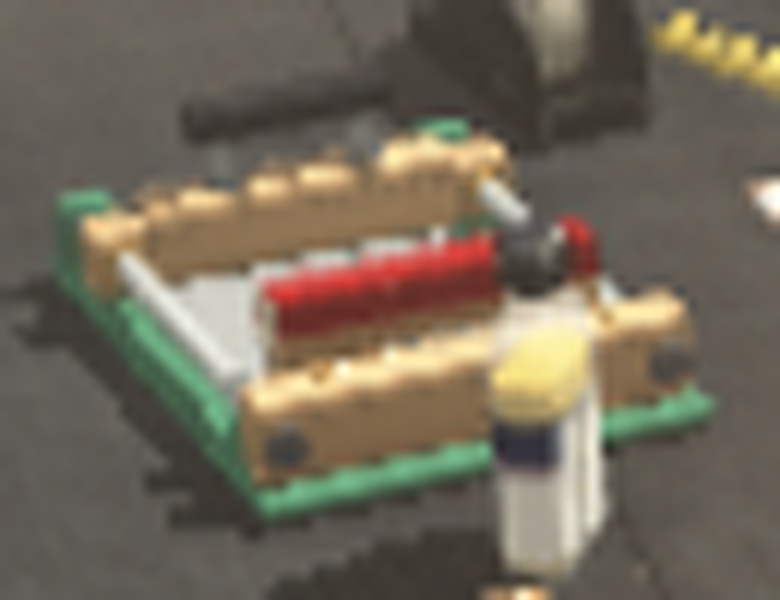

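```bash
cat > o3.py <<'E'
from ov import *
k=((262,195),10)
for a in [(203,347),(397,220)]: print(at(s,*px(*a,*k),.04))
m_=at(s,*px(300,283,*k),.04); print(m_)
d=m_[:2]-np.array([.4594,-.2354]); a=np.radians(33.4); print("cradle off",d@[np.cos(a),np.sin(a)],d@[-np.sin(a),np.cos(a)])
P=T((.5288,.2861),10.0)
C=T((m_[0],m_[1]),33.4); r=.7071; arms=[]
for yy in(-.054,-.036,.036,.054):
    arms+=[((0,yy,.04),(.041*r,yy,.04+.041*r)),((0,yy,.04),(-.025*r,yy,.04+.025*r))]
B=T((.4594,-.2354),33.4)
segs=[(C,arms,(0,0,255)),(B,box(-.058,.058,-.064,.064,0,.01),(255,0,0))]
draw(s,segs,"z1b",262,195,55,55,10); draw(ss,segs,"z2b",205,205,55,45,14)
for j in (.0,.01):
  pass
segs=[(P,box(-.097,.097,.072,.096,.014,.052),(255,0,255)),(P,box(-.048,.048,.075,.093,.074,.092),(255,255,0)),(P,box(-.097,.097,-.121,-.097,.014,.05),(255,0,0)),(P,box(-.1,.1,-.134,.134,0,.0),(0,255,0)),(P,box(-.07,.07,-.088,-.066,.014,.076),(255,255,0))]
draw(ss,segs,"z3b",190,145,65,50,12)
E
python3 o3.py | tail -4
```

```text
[ 0.43169398 -0.2011023   0.04      ]
[ 0.47955251 -0.27771437  0.04      ]
[ 0.45575557 -0.23931163  0.04      ]
cradle off -0.005195817834622431 -0.0012594275692182043
```

View pics/z1b.png

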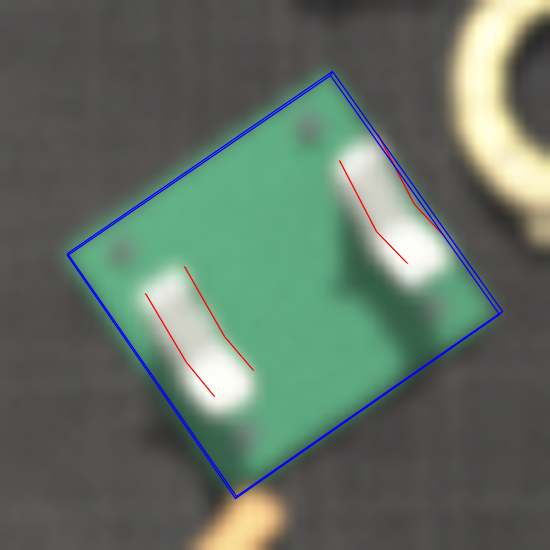

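View pics/z2b.png

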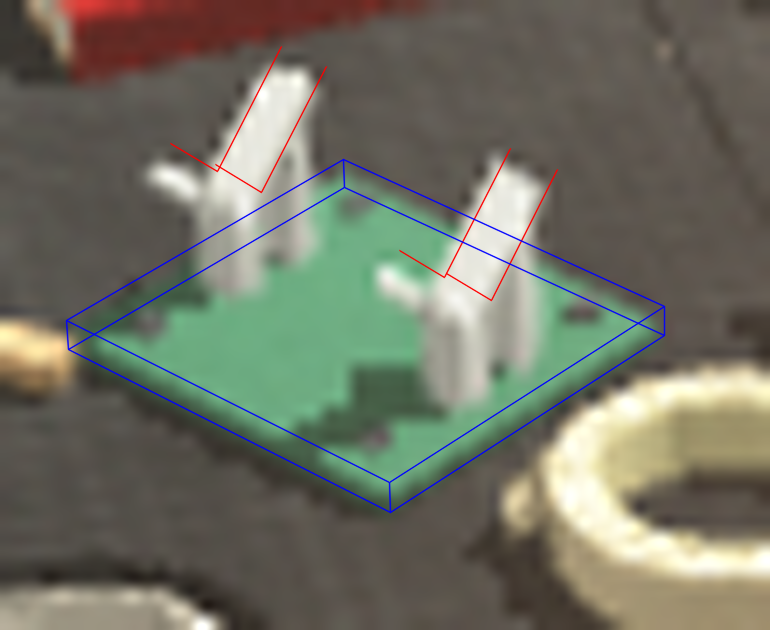

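View pics/z3b.png

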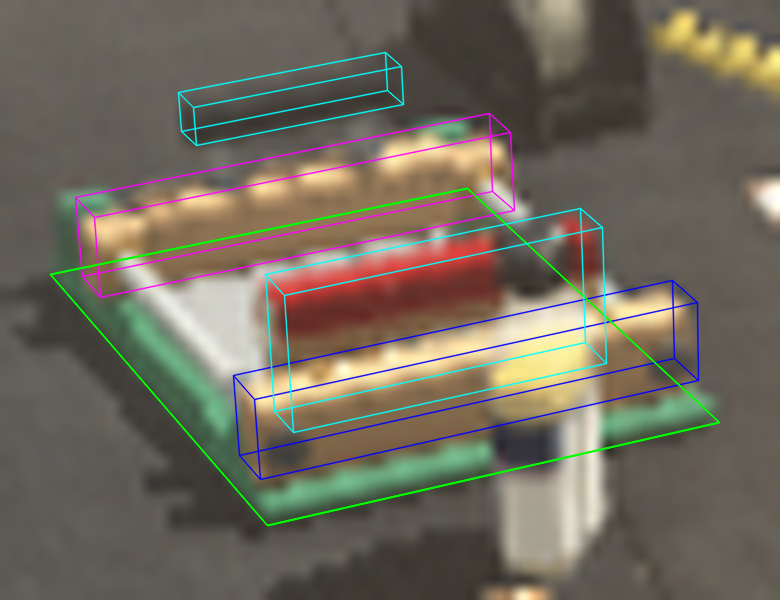

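```bash
cat >> h.py <<'E'
def chain(wps,start=None):
    p,R=start or pose()
    for P,rpy in wps:
        T=rpy if isinstance(rpy,Ro) else Ro.from_euler("xyz",rpy,degrees=True)
        d=R.inv().apply(np.array(P)-p)/.15; r=(R.inv()*T).as_rotvec(degrees=True)/60
        n=max(np.linalg.norm(d)*.15/.05,np.linalg.norm(r)*60/8.59)
        print(list(d.round(3))+list(r.round(3)),"rows %.1f"%n); p,R=np.array(P),T
E
python3 - <<'E'
from h import *
chain([((.26,.53,.24),(180,0,-144)),((.35,.4,.24),(180,0,-183)),((.41,.27,.24),(180,0,-222)),((.455,.12,.2),(180,0,-262)),((.4726,-.0166,.10),(180,0,-262))])
E
```

```text
[np.float64(0.643), np.float64(-0.79), np.float64(-0.093), np.float64(-0.0), np.float64(-0.001), np.float64(0.658)] rows 4.6
[np.float64(0.024), np.float64(-1.054), np.float64(-0.0), np.float64(-0.0), np.float64(-0.0), np.float64(0.65)] rows 4.5
[np.float64(-0.445), np.float64(-0.845), np.float64(-0.0), np.float64(0.0), np.float64(-0.0), np.float64(0.65)] rows 4.5
[np.float64(-0.892), np.float64(-0.542), np.float64(0.267), np.float64(0.0), np.float64(-0.0), np.float64(0.667)] rows 4.7
[np.float64(-0.918), np.float64(-0.011), np.float64(0.667), np.float64(0.0), np.float64(0.0), np.float64(0.0)] rows 3.4
```

>>> drive_tool:
  moves:
    - [0.64,-0.79,-0.09,0,0,0.66]
    - [0.64,-0.79,-0.09,0,0,0.66]
    - [0.64,-0.79,-0.09,0,0,0.66]
    - [0.64,-0.79,-0.09,0,0,0.66]
    - [0.64,-0.79,-0.09,0,0,0.66]

```text
clock: 0.7
tool_pos: [0.2612, 0.529, 0.2404]
orientation: [180.0, 0.0, -144.6]
force: [-0.1, -0.2, 0.3]
opening: 0.0879
```

```bash
python3 - <<'E'
from h import *
print(sensors.get_obs())
chain([((.35,.4,.24),(180,0,-183)),((.41,.27,.24),(180,0,-222)),((.455,.12,.2),(180,0,-262)),((.4726,-.0166,.10),(180,0,-262))])
E
```

```text
{'clock': 0.7, 'joint_pos': array([ 8.26963548e+01,  1.20968929e+01, -9.23274985e+00, -2.36083438e-03,
       -6.86678806e+01, -4.72945980e+01]), 'qvel': array([  1.19419999,   1.19219941,   0.81475877,  -0.15673122,
         0.15004469, -49.31504594]), 'tau': array([ -1.03368837, -47.63087511,  28.50825012,   6.93035603,
        -0.14137616,   0.86122194]), 'tool_pos': array([0.26115815, 0.52902484, 0.24036616]), 'orientation': array([ 1.79996689e+02,  6.37030293e-05, -1.44599102e+02]), 'force': array([-0.13043781, -0.23939006,  0.31573637]), 'moment': array([ 0.16346397,  0.06590453, -0.04384852]), 'opening': 0.08785358881675429}
[np.float64(0.016), np.float64(-1.044), np.float64(0.002), np.float64(0.0), np.float64(-0.0), np.float64(0.64)] rows 4.5
[np.float64(-0.445), np.float64(-0.845), np.float64(-0.0), np.float64(0.0), np.float64(-0.0), np.float64(0.65)] rows 4.5
[np.float64(-0.892), np.float64(-0.542), np.float64(0.267), np.float64(0.0), np.float64(-0.0), np.float64(0.667)] rows 4.7
[np.float64(-0.918), np.float64(-0.011), np.float64(0.667), np.float64(0.0), np.float64(0.0), np.float64(0.0)] rows 3.4
```

>>> drive_tool:
  moves:
    - [0,-1,0,0,0,0.64]
    - [0,-1,0,0,0,0.64]
    - [0,-1,0,0,0,0.64]
    - [0,-1,0,0,0,0.64]
    - [0,-1,0,0,0,0.64]

```text
clock: 1.2
tool_pos: [0.349, 0.4052, 0.2406]
orientation: [180.0, 0.0, 176.5]
force: [0.5, 1.4, 1.1]
opening: 0.0874
```

>>> drive_tool:
  moves:
    - [-0.45,-0.85,0,0,0,0.66]
    - [-0.45,-0.85,0,0,0,0.66]
    - [-0.45,-0.85,0,0,0,0.66]
    - [-0.45,-0.85,0,0,0,0.66]
    - [-0.45,-0.85,0,0,0,0.66]

```text
clock: 1.7
tool_pos: [0.4091, 0.2723, 0.2408]
orientation: [179.9, -0.0, 136.4]
force: [0.4, 0.2, 0.4]
opening: 0.0876
```

>>> drive_tool:
  moves:
    - [-0.9,-0.54,0.2,0,0,0.67]
    - [-0.9,-0.54,0.2,0,0,0.67]
    - [-0.9,-0.54,0.2,0,0,0.67]
    - [-0.9,-0.54,0.2,0,0,0.67]
    - [-0.9,-0.54,0.2,0,0,0.67]

```text
clock: 2.2
tool_pos: [0.451, 0.1182, 0.2101]
orientation: [-180.0, -0.0, 95.7]
force: [-0.1, 0.3, -1.0]
opening: 0.0878
```

```bash
python3 - <<'E'
from h import *
print(sensors.get_obs()["joint_pos"])
chain([((.4726,-.0166,.10),(180,0,98)),((.4726,-.0166,.005),(180,0,98))])
E
```

```text
[ 3.89494971e+01  1.23053114e+00 -2.59747750e+01 -4.44336642e-02
 -6.28117655e+01 -1.23222510e+02]
[np.float64(-0.909), np.float64(0.055), np.float64(0.734), np.float64(-0.001), np.float64(-0.0), np.float64(-0.038)] rows 3.5
[np.float64(0.0), np.float64(-0.0), np.float64(0.633), np.float64(0.0), np.float64(0.0), np.float64(0.0)] rows 1.9
```

>>> drive_tool:
  moves:
    - [-0.91,0.055,0.6,0,0,-0.038]
    - [-0.91,0.055,0.6,0,0,-0.038]
    - [-0.91,0.055,0.6,0,0,-0.038]
    - [-0.91,0.055,0.6,0,0,-0.038]
    - [-0.91,0.055,0.6,0,0,-0.038]

```text
clock: 2.7
tool_pos: [0.4715, -0.0188, 0.1184]
orientation: [-179.8, 0.0, 97.8]
force: [0.1, 0.6, -0.4]
opening: 0.0876
```

```bash
python3 - <<'E'
from h import *
s=vision.snapshot("top"); crop(s,"a1",200,170,80,75,8)
s=vision.snapshot("side"); crop(s,"a2",180,110,110,110,5.4)
chain([((.4726,-.0166,.006),(180,0,98))])
E
```

```text
[np.float64(0.001), np.float64(-0.001), np.float64(0.762), np.float64(-0.001), np.float64(-0.0), np.float64(-0.001)] rows 2.3
```

View pics/a1.png

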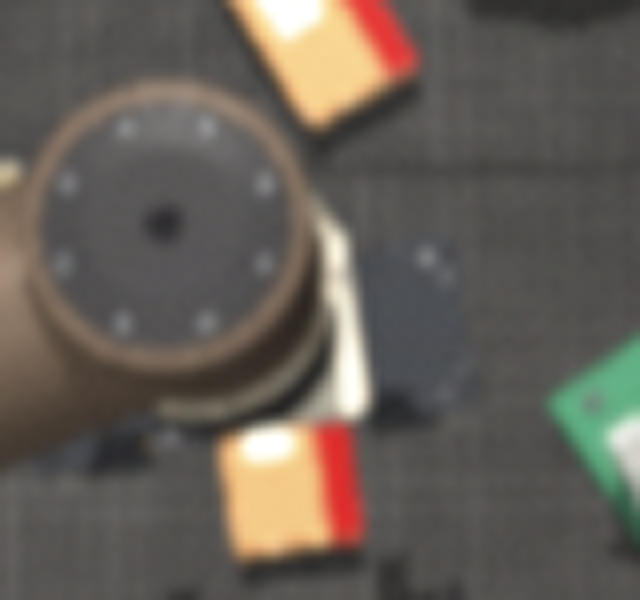

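View pics/a2.png

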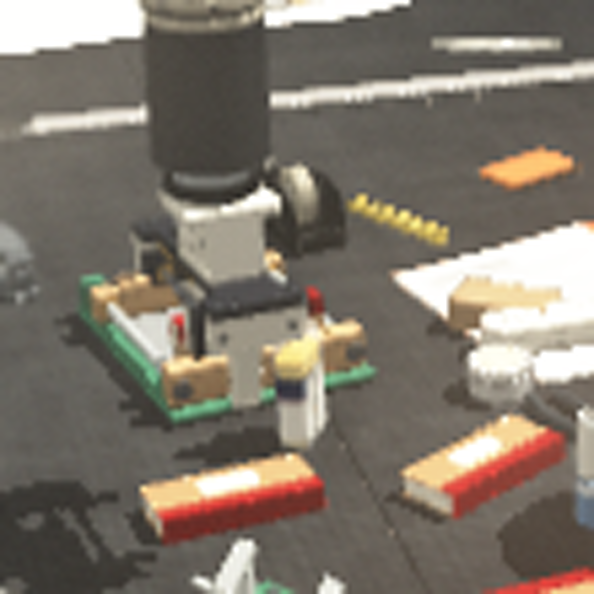

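The gripper is centred over notebook B, with the body's long axis along the jaw direction and the bottle clear of it. Descending now.

>>> drive_tool:
  moves:
    - [0,0,0.4,0,0,0]
    - [0,0,0.7,0,0,0]
    - [0,0,0.755,0,0,0]
    - [0,0,0.755,0,0,0]

```text
clock: 3.2
tool_pos: [0.4719, -0.0161, 0.0057]
orientation: [-179.8, 0.0, 98.0]
force: [0.9, 0.9, 0.4]
opening: 0.0874
```

>>> drive_tool:
  moves:
    - [0,0,0,0,0,0]
    - [0,0,0,0,0,0]
    - [0,0,0,0,0,0]
    - [0,0,0,0,0,0]
  fingers: 0.2

```text
clock: 3.6
tool_pos: [0.4728, -0.0158, 0.0069]
orientation: [-179.9, 0.0, 98.0]
force: [-0.4, 1.9, 8.8]
opening: 0.0619
```

```bash
cat >> h.py <<'E'
r2=2**-.5
V=np.array([.452,-.2405,.04]); CR=Ro.from_euler("z",33.4,degrees=True)
U=CR.apply([r2,0,r2]); N=CR.apply([-r2,0,r2])
def fr(x,z):
    return Ro.from_matrix(np.column_stack([x,np.cross(z,x),z]))
PL=fr(-U,-N)   # placing
RG=fr(N,-U)    # regrasp
E
python3 - <<'E'
from h import *
p,R=pose()
print(R.as_matrix().round(2).tolist())
chain([(p+[0,0,.15],(180,0,98)),((.46,-.12,.2),(180,0,155)),((.45,-.22,.2),(180,0,213.4)),(V+.033*U+.1*N,PL),(V+.033*U+.010*N,PL)])
print(V+.033*U+.1*N,V+.033*U+.01*N)
E
```

```text
[[-0.14, 0.99, -0.0], [0.99, 0.14, -0.0], [-0.0, -0.0, -1.0]]
[np.float64(-0.0), np.float64(-0.001), np.float64(-1.0), np.float64(-0.001), np.float64(0.0), np.float64(0.001)] rows 3.0
[np.float64(-0.676), np.float64(-0.181), np.float64(-0.287), np.float64(0.0), np.float64(0.0), np.float64(-0.95)] rows 6.6
[np.float64(-0.221), np.float64(-0.632), np.float64(-0.0), np.float64(0.0), np.float64(0.0), np.float64(-0.973)] rows 6.8
[np.float64(0.38), np.float64(-0.121), np.float64(0.44), np.float64(0.0), np.float64(-0.75), np.float64(-0.0)] rows 5.2
[np.float64(-0.0), np.float64(-0.0), np.float64(0.6), np.float64(0.0), np.float64(0.0), np.float64(0.0)] rows 1.8
[ 0.41244812 -0.26657966  0.1340452 ] [ 0.46557751 -0.23154728  0.07040559]
```

>>> drive_tool:
  moves:
    - [0,0,-0.3,0,0,0]
    - [0,0,-0.6,0,0,0]
    - [0,0,-0.9,0,0,0]
    - [0,0,-1,0,0,0]

```text
clock: 4.0
tool_pos: [0.4751, -0.0153, 0.1621]
orientation: [179.6, -0.1, 98.1]
force: [0.4, 1.0, -0.6]
opening: 0.0619
```

>>> drive_tool:
  moves:
    - [-0.67,-0.18,-0.28,0,0,-0.95]
    - [-0.67,-0.18,-0.28,0,0,-0.95]
    - [-0.67,-0.18,-0.28,0,0,-0.95]
    - [-0.67,-0.18,-0.28,0,0,-0.95]
    - [-0.67,-0.18,-0.28,0,0,-0.95]
    - [-0.67,-0.18,-0.28,0,0,-0.95]
    - [-0.67,-0.18,-0.28,0,0,-0.95]

```text
clock: 4.7
tool_pos: [0.4618, -0.1188, 0.2041]
orientation: [179.7, 0.3, 155.4]
force: [0.3, 0.8, -2.0]
opening: 0.0614
```

>>> drive_tool:
  moves:
    - [-0.22,-0.63,0,0,0,-0.97]
    - [-0.22,-0.63,0,0,0,-0.97]
    - [-0.22,-0.63,0,0,0,-0.97]
    - [-0.22,-0.63,0,0,0,-0.97]
    - [-0.22,-0.63,0,0,0,-0.97]
    - [-0.22,-0.63,0,0,0,-0.97]
    - [-0.22,-0.63,0,0,0,-0.97]

```text
clock: 5.4
tool_pos: [0.4519, -0.2185, 0.204]
orientation: [-179.9, 0.4, -147.2]
force: [0.9, -0.4, -1.1]
opening: 0.0616
```

```bash
python3 - <<'E'
from h import *
o=sensors.get_obs(); print(o["joint_pos"],o["opening"])
chain([(V+.033*U+.1*N,PL),(V+.033*U+.010*N,PL)])
E
```

```text
[ -3.48355613   4.92656152 -22.78072094  -0.20499959 -61.90351751
  36.40806647] 0.06158298842190838
[np.float64(0.398), np.float64(-0.126), np.float64(0.464), np.float64(-0.005), np.float64(-0.743), np.float64(-0.008)] rows 5.2
[np.float64(-0.0), np.float64(-0.0), np.float64(0.6), np.float64(0.0), np.float64(0.0), np.float64(0.0)] rows 1.8
```

>>> drive_tool:
  moves:
    - [0.4,-0.126,0.2,0,-0.2,0]
    - [0.4,-0.126,0.3,0,-0.4,0]
    - [0.4,-0.126,0.46,0,-0.6,0]
    - [0.4,-0.126,0.46,-0.005,-0.743,-0.008]
    - [0.4,-0.126,0.46,-0.005,-0.743,-0.008]
    - [0.4,-0.126,0.46,-0.005,-0.743,-0.008]
    - [0.4,-0.126,0.46,-0.005,-0.743,-0.008]

```text
clock: 6.1
tool_pos: [0.409, -0.2704, 0.1327]
orientation: [179.8, 45.3, -147.3]
force: [-0.3, -0.8, -1.8]
opening: 0.0616
```

```bash
python3 - <<'E'
from h import *
o=sensors.get_obs(); print(o["joint_pos"],o["opening"])
chain([(V+.033*U+.010*N,PL)])
s=vision.snapshot("side"); crop(s,"b2",170,150,110,90,7)
s=vision.snapshot("top"); crop(s,"b1",240,170,100,85,7)
E
```

```text
[-51.31093618  13.47679978 -20.48013472 -52.41776322 -63.1143096
 112.11419564] 0.061591820889014756
[np.float64(-0.027), np.float64(0.013), np.float64(0.617), np.float64(-0.006), np.float64(0.004), np.float64(-0.008)] rows 1.9
```

View pics/b2.png

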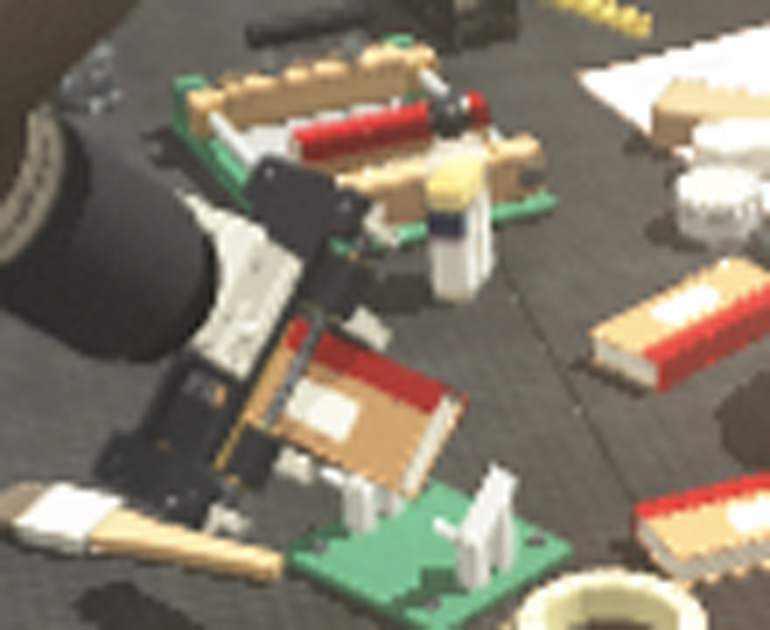

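View pics/b1.png

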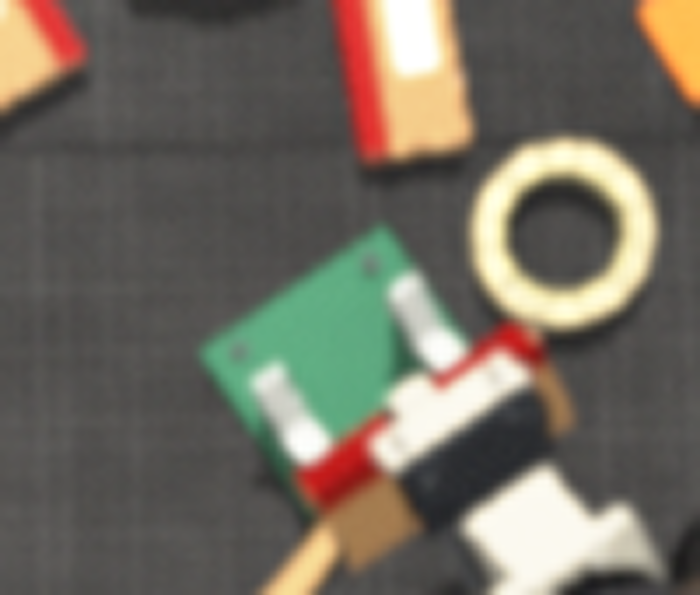

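```bash
python3 - <<'E'
from h import *
s=vision.snapshot("top"); ss=vision.snapshot("side")
p,R=pose(); u=-R.as_matrix()[:,0]; n=-R.as_matrix()[:,2]; y=R.as_matrix()[:,1]
for a in(-.07,.07):
  for b in (-.031,.031):
    for c in (-.007,.015):
      P=p+u*b+n*c+y*a
      print(a,b,c,P.round(3),((proj(s,P)-[240,170]+.5)*7).round(0),((proj(ss,P)-[170,150]+.5)*7).round(0))
E
```

```text
-0.07 -0.031 -0.007 [ 0.437 -0.334  0.108] [554. 393.] [421. 491.]
-0.07 -0.031 0.015 [ 0.424 -0.343  0.124] [576. 414.] [400. 477.]
-0.07 0.031 -0.007 [ 0.473 -0.31   0.152] [516. 314.] [474. 387.]
-0.07 0.031 0.015 [ 0.46  -0.319  0.167] [537. 336.] [453. 373.]
0.07 -0.031 -0.007 [ 0.36  -0.217  0.108] [337. 544.] [240. 406.]
0.07 -0.031 0.015 [ 0.347 -0.226  0.124] [357. 567.] [217. 393.]
0.07 0.031 -0.007 [ 0.396 -0.193  0.152] [293. 469.] [291. 308.]
0.07 0.031 0.015 [ 0.383 -0.202  0.167] [312. 492.] [269. 294.]
```

```bash
sed -i 's/^V=.*; CR/V=np.array([.4555,-.2393,.04]); CR/' h.py; python3 - <<'E'
from h import *
chain([(V+.034*U+.025*N,PL),(V+.034*U+.0085*N,PL)])
E
```

```text
[np.float64(-0.02), np.float64(-0.007), np.float64(0.521), np.float64(-0.0), np.float64(-0.001), np.float64(0.0)] rows 1.6
[np.float64(-0.0), np.float64(0.0), np.float64(0.11), np.float64(0.0), np.float64(0.0), np.float64(0.0)] rows 0.3
```

>>> drive_tool:
  moves:
    - [-0.02,-0.007,0.25,0,0,0]
    - [-0.02,-0.007,0.45,0,0,0]
    - [-0.02,-0.007,0.52,0,0,0]
    - [-0.02,-0.007,0.52,0,0,0]

```text
clock: 6.7
tool_pos: [0.4616, -0.2333, 0.0815]
orientation: [179.9, 44.9, -146.3]
force: [-0.3, -0.4, -2.0]
opening: 0.0619
```

```bash
python3 - <<'E'
from h import *
chain([(V+.034*U+.0085*N,PL)])
s=vision.snapshot("side"); crop(s,"c2",195,170,80,70,9)
s=vision.snapshot("top"); crop(s,"c1",250,180,80,70,9)
E
```

```text
[np.float64(0.009), np.float64(-0.012), np.float64(0.099), np.float64(0.004), np.float64(-0.002), np.float64(0.003)] rows 0.3
```

View pics/c2.png

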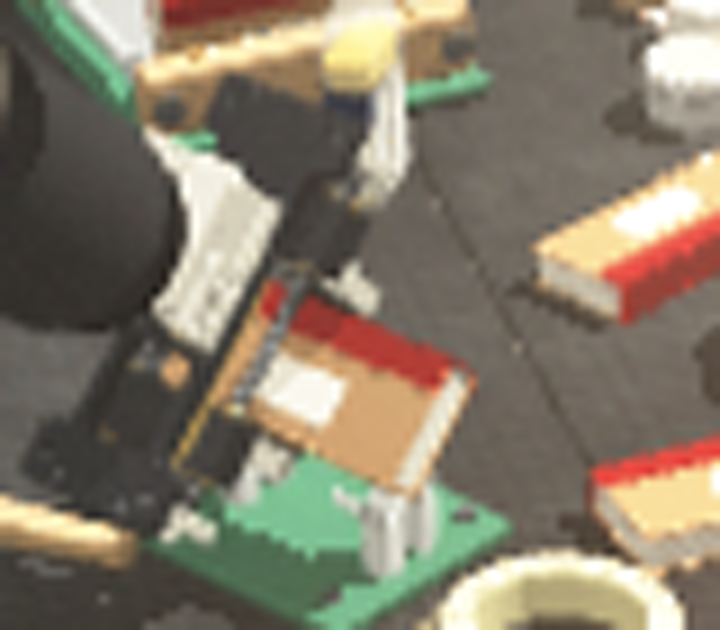

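View pics/c1.png

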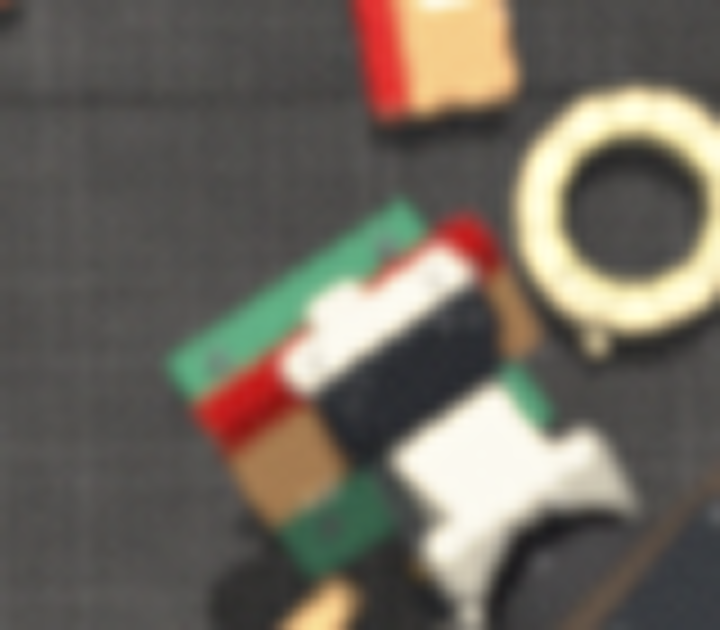

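>>> drive_tool:
  moves:
    - [0.009,-0.012,0.05,0,0,0]
    - [0.009,-0.012,0.075,0,0,0]
    - [0.009,-0.012,0.095,0,0,0]
    - [0.009,-0.012,0.1,0,0,0]
    - [0.009,-0.012,0.1,0,0,0]

```text
clock: 7.3
tool_pos: [0.4699, -0.2317, 0.0715]
orientation: [-179.9, 44.9, -146.3]
force: [-3.5, -1.8, 4.4]
opening: 0.0617
```

>>> drive_tool:
  moves:
    - [0.01,0,-0.005,0,0,0]
    - [0.015,0,-0.005,0,0,0]
    - [0.02,0,-0.005,0,0,0]

```text
clock: 7.6
tool_pos: [0.4676, -0.2333, 0.0698]
orientation: [-179.9, 44.9, -146.3]
force: [0.2, 0.3, -2.3]
opening: 0.0619
```

>>> drive_tool:
  moves:
    - [0.01,0,0,0,0,0]
    - [0.02,0,0,0,0,0]
    - [0.02,0,0,0,0,0]

```text
clock: 7.9
tool_pos: [0.4658, -0.2345, 0.0675]
orientation: [-179.9, 44.9, -146.4]
force: [0.1, 0.4, -0.6]
opening: 0.0616
```

```bash
python3 - <<'E'
from h import *
p,R=pose(); print((p-V)@U,(p-V)@N,sensors.get_obs()["force"]@np.c_[U,N])
E
```

```text
0.02744997093608686 0.011484652174008812 [-0.18064002 -0.65186427]
```

>>> drive_tool:
  moves:
    - [0.01,0,0.005,0,0,0]
    - [0.02,0,0.005,0,0,0]
    - [0.02,0,0.005,0,0,0]

```text
clock: 8.2
tool_pos: [0.466, -0.2344, 0.0671]
orientation: [-179.9, 45.2, -146.3]
force: [-0.1, 3.9, 15.0]
opening: 0.0617
```

```bash
python3 - <<'E'
from h import *
p,R=pose(); print((p-V)@U,(p-V)@N,sensors.get_obs()["force"]@np.c_[U,N])
s=vision.snapshot("side"); crop(s,"d2",195,170,80,70,9)
E
```

```text
0.027284866602794142 0.011103850747369038 [12.08233904  9.16745587]
```

View pics/d2.png

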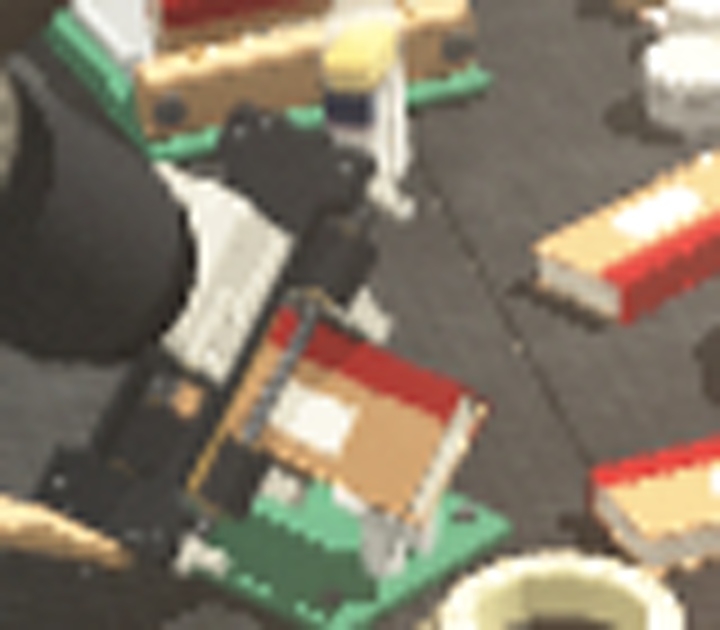

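Forces show contact on both the long and short arms, so the book is seated. Releasing slightly and backing off.

>>> drive_tool:
  moves:
    - [0,0,0,0,0,0]
    - [0,0,0,0,0,0]
    - [0,0,0,0,0,0]
  fingers: 0.6

```text
clock: 8.55
tool_pos: [0.4659, -0.2345, 0.067]
orientation: [-179.9, 45.1, -146.3]
force: [0.2, 1.1, 0.2]
opening: 0.0698
```

>>> drive_tool:
  moves:
    - [0,0,-0.1,0,0,0]
    - [0,0,-0.4,0,0,0]
    - [0,0,-0.7,0,0,0]
    - [0,0,-0.8,0,0,0]

```text
clock: 8.95
tool_pos: [0.3932, -0.284, 0.1546]
orientation: [-179.5, 45.0, -146.1]
force: [1.4, -0.2, -0.4]
opening: 0.0697
```

```bash
sed -i 's/^V=.*; CR/V=np.array([.451,-.2422,.0405]); CR/' h.py; python3 - <<'E'
from h import *
s=vision.snapshot("side"); crop(s,"e2",195,170,80,70,9)
s=vision.snapshot("top"); crop(s,"e1",250,180,80,70,9)
print(sensors.get_obs()["joint_pos"])
# regrasp: tip at u=.030,n=.011
down=Ro.from_euler("xyz",(180,0,213.4),degrees=True)
g=V+.030*U+.011*N
chain([(V+np.array([0,0,.19]),down),(g+.09*U,RG),(g,RG)])
print(g+.09*U,g)
E
```

```text
[-53.14177647  12.0736559  -19.07791729 -50.60499568 -66.16094728
 111.4380897 ]
[np.float64(-0.693), np.float64(0.017), np.float64(-0.031), np.float64(-0.005), np.float64(0.752), np.float64(0.004)] rows 5.3
[np.float64(-0.514), np.float64(-0.0), np.float64(0.649), np.float64(0.0), np.float64(0.75), np.float64(0.0)] rows 5.2
[np.float64(0.0), np.float64(0.0), np.float64(0.6), np.float64(0.0), np.float64(0.0), np.float64(0.0)] rows 1.8
[ 0.5153456  -0.1997719   0.13313099] [ 0.46221621 -0.23480428  0.06949138]
```

View pics/e2.png

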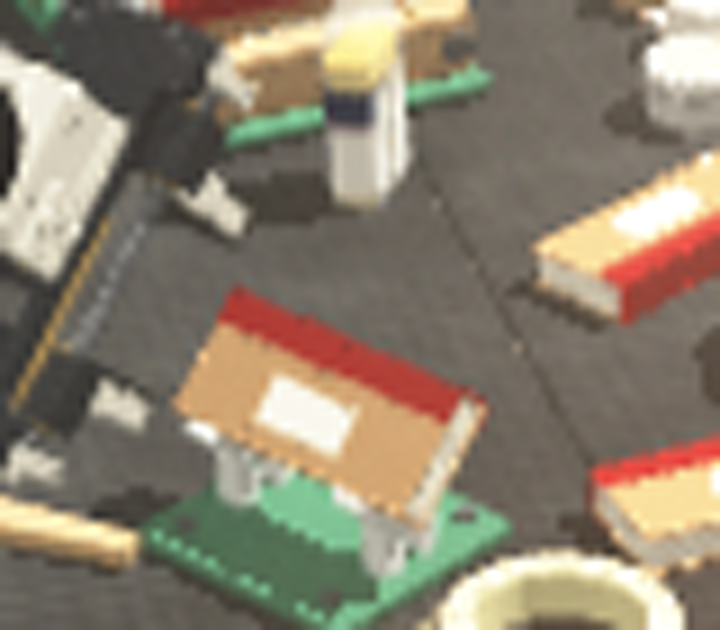

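View pics/e1.png

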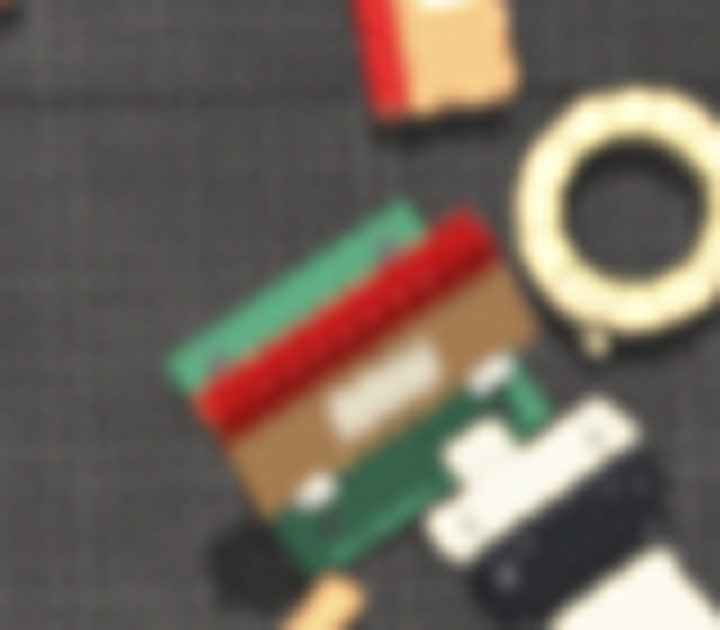

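The book leans in the cradle with its spine up at 45°. Next I swing to the other side and grip it across its thickness.

>>> drive_tool:
  moves:
    - [-0.6,0.017,-0.03,0,0.1,0]
    - [-0.69,0.017,-0.03,0,0.4,0]
    - [-0.69,0.017,-0.03,-0.005,0.75,0.004]
    - [-0.69,0.017,-0.03,-0.005,0.75,0.004]
    - [-0.69,0.017,-0.03,-0.005,0.75,0.004]
    - [-0.69,0.017,-0.03,-0.005,0.75,0.004]
    - [-0.69,0.017,-0.03,-0.005,0.75,0.004]
  fingers: -0.1

```text
clock: 9.75
tool_pos: [0.4524, -0.2401, 0.2291]
orientation: [180.0, -0.3, -146.3]
force: [-0.8, 0.0, -0.8]
opening: 0.0397
```

>>> drive_tool:
  moves:
    - [-0.45,0,0.1,0,0.15,0]
    - [-0.51,0,0.2,0,0.3,0]
    - [-0.51,0,0.4,0,0.45,0]
    - [-0.51,0,0.6,0,0.6,0]
    - [-0.51,0,0.65,0,0.75,0]
    - [-0.51,0,0.65,0,0.75,0]
    - [-0.51,0,0.65,0,0.75,0]

```text
clock: 10.45
tool_pos: [0.515, -0.1967, 0.1271]
orientation: [179.6, -45.7, -146.0]
force: [0.5, 0.2, -1.1]
opening: 0.0398
```

```bash
python3 - <<'E'
from h import *
s=vision.snapshot("side"); crop(s,"f2",195,160,80,75,8)
s=vision.snapshot("top"); crop(s,"f1",230,170,90,75,8)
print(sensors.get_obs()["joint_pos"])
g=V+.030*U+.011*N
chain([(g,RG)])
E
```

```text
[ 10.62694742  35.82276076  -9.20221709  16.12302346 -87.95445479
  16.15658001]
[np.float64(0.018), np.float64(-0.01), np.float64(0.593), np.float64(-0.003), np.float64(-0.004), np.float64(0.005)] rows 1.8
```

View pics/f2.png

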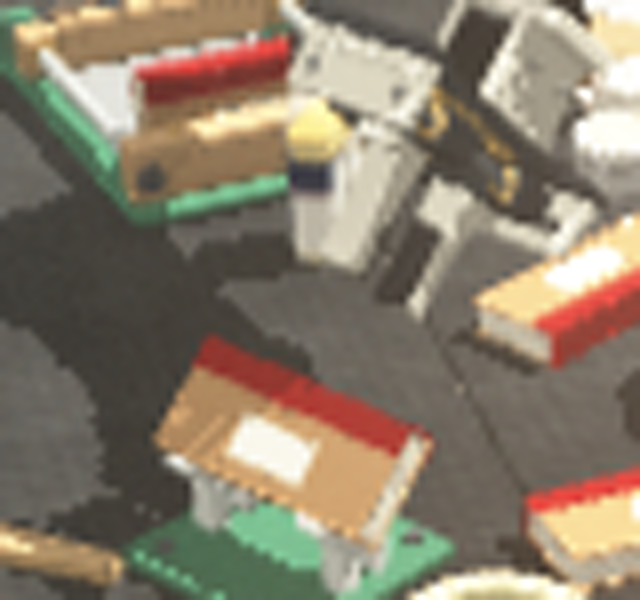

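View pics/f1.png

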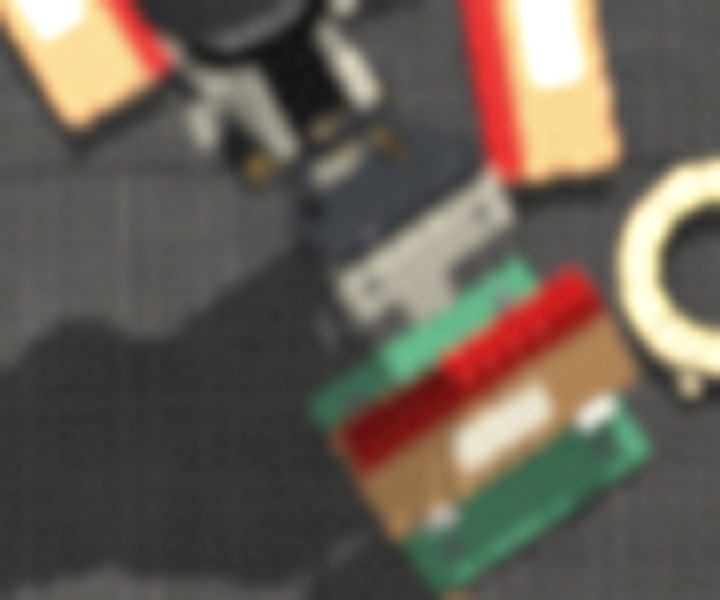

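>>> drive_tool:
  moves:
    - [0.018,-0.01,0.2,0,0,0]
    - [0.018,-0.01,0.4,0,0,0]
    - [0.018,-0.01,0.55,0,0,0.005]
    - [0.018,-0.01,0.595,0,0,0.005]
    - [0.018,-0.01,0.595,0,0,0.005]

```text
clock: 11.05
tool_pos: [0.4617, -0.2354, 0.0704]
orientation: [-179.8, -45.1, -146.7]
force: [1.0, 1.0, 0.3]
opening: 0.039
```

>>> drive_tool:
  moves:
    - [0,0,0,0,0,0]
    - [0,0,0,0,0,0]
    - [0,0,0,0,0,0]
  fingers: -0.7

```text
clock: 11.35
tool_pos: [0.4629, -0.235, 0.0709]
orientation: [-179.7, -45.0, -146.8]
force: [1.0, -0.6, -2.6]
opening: 0.0219
```

```bash
python3 - <<'E'
from h import *
s=vision.snapshot("side"); crop(s,"g2",195,160,80,75,8)
o=sensors.get_obs();print(o["joint_pos"],o["force"])
p,R=pose(); print((p-V)@U,(p-V)@N)
down=Ro.from_euler("xyz",(180,0,213.4),degrees=True)
chain([(p+[0,0,.12],R),((.48,-.15,.22),down)])
E
```

```text
[  8.08425798  36.00797803 -19.39254077  18.27516814 -77.32666533
  14.2635845 ] [1.42976891 2.87870773 2.21759855]
0.03128190433559844 0.011649132220545472
[np.float64(0.566), np.float64(-0.003), np.float64(-0.565), np.float64(0.0), np.float64(0.0), np.float64(0.0)] rows 2.4
[np.float64(-0.15), np.float64(0.409), np.float64(-0.427), np.float64(-0.004), np.float64(-0.751), np.float64(-0.0)] rows 5.2
```

View pics/g2.png

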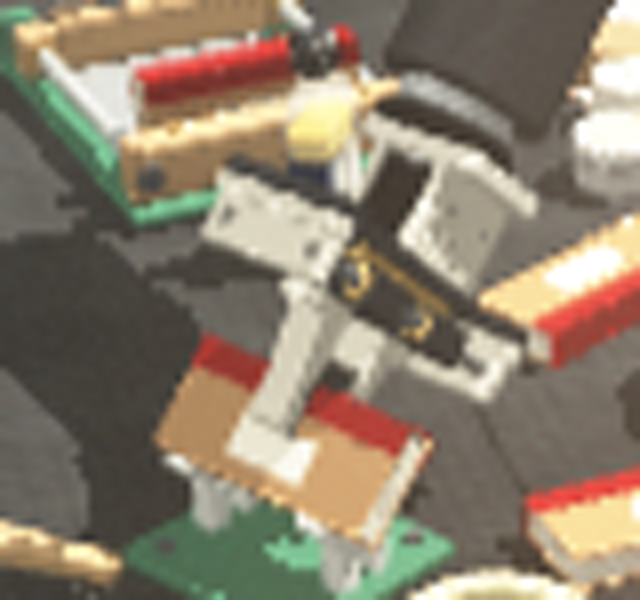

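>>> drive_tool:
  moves:
    - [0.1,0,-0.1,0,0,0]
    - [0.3,0,-0.3,0,0,0]
    - [0.5,0,-0.5,0,0,0]
    - [0.57,0,-0.57,0,0,0]
    - [0.57,0,-0.57,0,0,0]

```text
clock: 11.9
tool_pos: [0.464, -0.2343, 0.1937]
orientation: [-179.5, -44.8, -146.8]
force: [-0.6, -0.0, -2.1]
opening: 0.0216
```

>>> drive_tool:
  moves:
    - [-0.15,0.41,-0.43,0,-0.75,0]
    - [-0.15,0.41,-0.43,0,-0.75,0]
    - [-0.15,0.41,-0.43,0,-0.75,0]
    - [-0.15,0.41,-0.43,0,-0.75,0]
    - [-0.15,0.41,-0.43,0,-0.75,0]
    - [-0.15,0.41,-0.43,0,-0.75,0]

```text
clock: 12.5
tool_pos: [0.4795, -0.1492, 0.2236]
orientation: [-179.6, 0.6, -146.6]
force: [0.6, 0.1, -1.0]
opening: 0.0219
```

```bash
cat >> h.py <<'E'
PO=np.array([.5288,.2861,0]); PR=Ro.from_euler("z",10,degrees=True)
def pp(x,y,z): return PO+PR.apply([x,y,z])
E
python3 - <<'E'
from h import *
o=sensors.get_obs();print(o["joint_pos"],o["opening"])
chain([((.51,-.03,.24),(180,0,235)),((.53,.11,.24),(180,0,258)),(pp(0,-.024,.2),(180,0,280)),(pp(0,-.024,.09),(180,0,280))])
E
```

```text
[ 5.19967167e+00  3.80817263e+00 -2.14243284e+01  4.54089883e-02
 -6.40729564e+01  2.81913841e+01] 0.021866518484962145
[np.float64(-0.609), np.float64(0.551), np.float64(-0.107), np.float64(-0.008), np.float64(0.009), np.float64(-0.36)] rows 2.5
[np.float64(-0.841), np.float64(0.426), np.float64(0.0), np.float64(0.0), np.float64(0.0), np.float64(-0.383)] rows 2.8
[np.float64(-0.998), np.float64(0.192), np.float64(0.267), np.float64(0.0), np.float64(0.0), np.float64(-0.367)] rows 3.2
[np.float64(0.0), np.float64(-0.0), np.float64(0.733), np.float64(0.0), np.float64(0.0), np.float64(0.0)] rows 2.2
```

>>> drive_tool:
  moves:
    - [-0.61,0.55,-0.11,-0.008,0.009,-0.36]
    - [-0.61,0.55,-0.11,-0.008,0.009,-0.36]
    - [-0.61,0.55,-0.11,-0.008,0.009,-0.36]

```text
clock: 12.8
tool_pos: [0.5105, -0.0277, 0.2398]
orientation: [179.9, -0.1, -124.7]
force: [-1.0, -0.2, -1.8]
opening: 0.0221
```

>>> drive_tool:
  moves:
    - [-0.84,0.43,0,0,0,-0.38]
    - [-0.84,0.43,0,0,0,-0.38]
    - [-0.84,0.43,0,0,0,-0.38]
    - [-0.84,0.43,0,0,0,-0.38]

```text
clock: 13.2
tool_pos: [0.5293, 0.1169, 0.2375]
orientation: [179.7, -0.2, -101.4]
force: [-0.3, -0.2, -3.2]
opening: 0.0218
```

>>> drive_tool:
  moves:
    - [-1,0.19,0.25,0,0,-0.37]
    - [-1,0.19,0.25,0,0,-0.37]
    - [-1,0.19,0.25,0,0,-0.37]
    - [-1,0.19,0.25,0,0,-0.37]
    - [-1,0.19,0.25,0,0,-0.37]

```text
clock: 13.7
tool_pos: [0.5299, 0.2708, 0.1967]
orientation: [179.4, -0.2, -79.2]
force: [0.4, 0.3, -1.9]
opening: 0.0221
```

```bash
python3 - <<'E'
from h import *
o=sensors.get_obs();print(o["joint_pos"],o["opening"])
chain([(pp(0,-.024,.115),(180,0,280))])
E
```

```text
[ 45.76904392  14.66615886 -11.66227652  -0.16135651 -64.26394484
  55.12825466] 0.02205051873740808
[np.float64(0.056), np.float64(-0.015), np.float64(0.545), np.float64(0.009), np.float64(-0.004), np.float64(0.014)] rows 1.6
```

>>> drive_tool:
  moves:
    - [0.056,-0.015,0.3,0.009,-0.004,0.014]
    - [0.056,-0.015,0.54,0.009,-0.004,0.014]
    - [0.056,-0.015,0.54,0.009,-0.004,0.014]
    - [0.056,-0.015,0.54,0.009,-0.004,0.014]

```text
clock: 14.1
tool_pos: [0.5333, 0.2615, 0.116]
orientation: [179.9, -0.1, -80.1]
force: [0.4, 0.9, -1.3]
opening: 0.0219
```

```bash
python3 - <<'E'
from h import *
s=vision.snapshot("side"); crop(s,"i2",180,110,80,75,8)
s=vision.snapshot("top"); crop(s,"i1",110,165,95,75,8)
chain([(pp(0,-.024,.047),(180,0,280))])
ss=vision.snapshot("side")
p,R=pose();R=R.as_matrix()
for a in(-.07,.07):
  for b in (-.011,.011):
    for c in (-.031,.031): print(a,b,c,((proj(ss,p+R[:,1]*a+R[:,0]*b+R[:,2]*c)-[180,110]+.5)*8).round(),((proj(s,p+R[:,1]*a+R[:,0]*b+R[:,2]*c)-[110,165]+.5)*8).round())
E
```

```text
[np.float64(0.002), np.float64(0.011), np.float64(0.473), np.float64(-0.002), np.float64(0.001), np.float64(-0.0)] rows 1.4
-0.07 -0.011 -0.031 [431. 280.] [321. 148.]
-0.07 -0.011 0.031 [434. 371.] [356. 173.]
-0.07 0.011 -0.031 [445. 292.] [368. 139.]
-0.07 0.011 0.031 [448. 384.] [401. 164.]
0.07 -0.011 -0.031 [221. 322.] [366. 445.]
0.07 -0.011 0.031 [227. 414.] [399. 459.]
0.07 0.011 -0.031 [233. 334.] [414. 436.]
0.07 0.011 0.031 [240. 427.] [445. 450.]
```

View pics/i2.png

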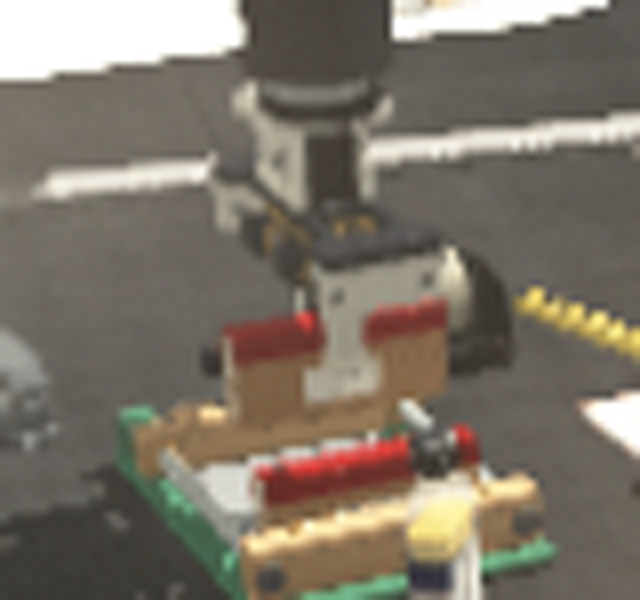

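View pics/i1.png

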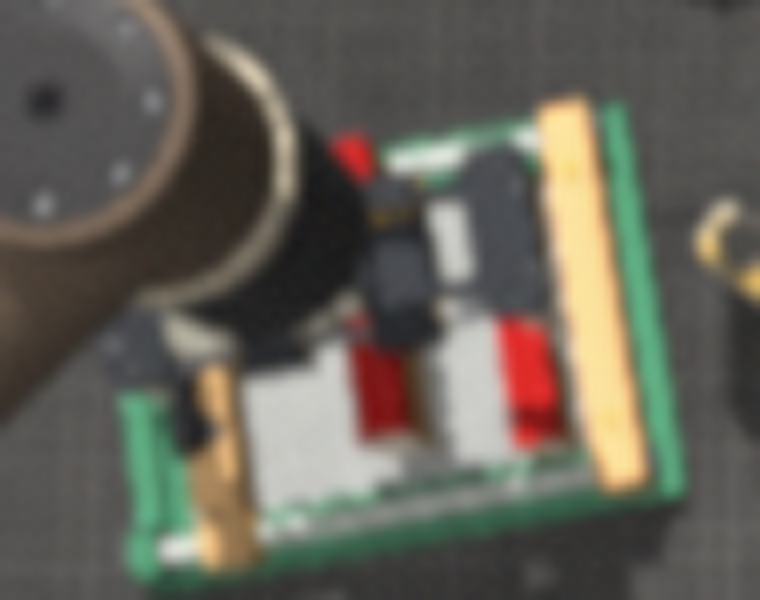

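Held upright, the book's spine ends match the predicted pixels (top view, lower end about (363–412, 440)). Lowering between the rods.

>>> drive_tool:
  moves:
    - [0.002,0.01,0.2,0,0,0]
    - [0.002,0.01,0.38,0,0,0]
    - [0.002,0.01,0.44,0,0,0]
    - [0.002,0.01,0.465,0,0,0]
    - [0.002,0.01,0.465,0,0,0]

```text
clock: 14.75
tool_pos: [0.5337, 0.2632, 0.0493]
orientation: [-179.8, 0.1, -80.0]
force: [0.2, 0.4, -1.7]
opening: 0.0213
```

>>> drive_tool:
  moves:
    - [0,0,0.01,0,0,0]
    - [0,0,0.018,0,0,0]
    - [0,0,0.022,0,0,0]

```text
clock: 15.05
tool_pos: [0.5341, 0.2635, 0.0467]
orientation: [-179.7, 0.2, -80.0]
force: [-0.3, -0.3, -1.8]
opening: 0.022
```

>>> drive_tool:
  moves:
    - [0,0,0.01,-0.004,-0.003,0]
    - [0,0,0.014,-0.004,-0.003,0]
    - [0,0,0.014,-0.004,-0.003,0]

```text
clock: 15.35
tool_pos: [0.5338, 0.2635, 0.046]
orientation: [-180.0, 0.4, -80.0]
force: [-8.3, -1.3, 11.1]
opening: 0.0215
```

>>> drive_tool:
  moves:
    - [0,0,0,0,0,0]
    - [0,0,0,0,0,0]
    - [0,0,0,0,0,0]
  fingers: -0.36

```text
clock: 15.65
tool_pos: [0.534, 0.2636, 0.046]
orientation: [-179.9, 0.4, -80.0]
force: [0.4, 0.1, 0.4]
opening: 0.0279
```

>>> drive_tool:
  moves:
    - [0,0,-0.1,0,0,0]
    - [0,0,-0.3,0,0,0]
    - [0,0,-0.6,0,0,0]
    - [0,0,-0.9,0,0,0]
    - [0,0,-0.95,0,0,0]

```text
clock: 16.15
tool_pos: [0.5367, 0.2642, 0.1946]
orientation: [-179.5, 0.6, -79.9]
force: [0.7, 0.3, 1.0]
opening: 0.0282
```

```bash
python3 - <<'E'
from h import *
s=vision.snapshot("side"); crop(s,"j2",180,130,80,65,8)
chain([((.54,.12,.23),(180,0,-80)),((.60,-.01,.23),(180,0,-83)),((.645,-.14,.2),(180,0,-83.5)),((.6541,-.2671,.12),(180,0,-83.5))])
E
```

```text
[np.float64(0.947), np.float64(0.139), np.float64(-0.255), np.float64(-0.007), np.float64(0.009), np.float64(0.001)] rows 3.0
[np.float64(0.923), np.float64(-0.243), np.float64(-0.0), np.float64(-0.0), np.float64(-0.0), np.float64(0.05)] rows 2.9
[np.float64(0.897), np.float64(-0.192), np.float64(0.2), np.float64(0.0), np.float64(-0.0), np.float64(0.008)] rows 2.8
[np.float64(0.849), np.float64(0.036), np.float64(0.533), np.float64(0.0), np.float64(0.0), np.float64(0.0)] rows 3.0
```

View pics/j2.png

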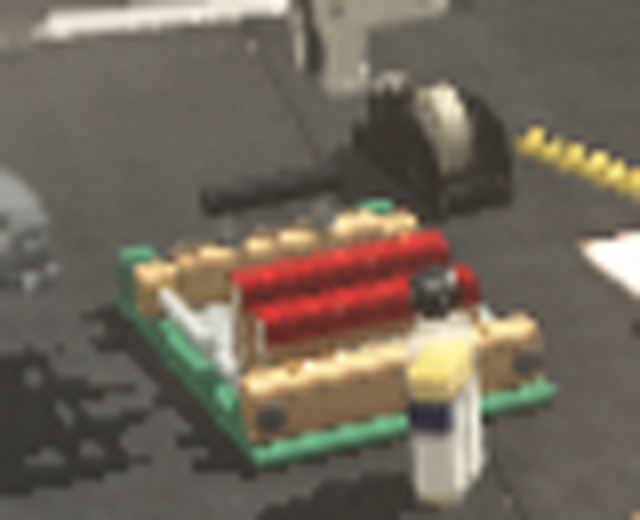

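The second book stands upright next to the first. Now to notebook C.

>>> drive_tool:
  moves:
    - [0.95,0.14,-0.25,-0.007,0.009,0]
    - [0.95,0.14,-0.25,-0.007,0.009,0]
    - [0.95,0.14,-0.25,-0.007,0.009,0]
    - [0.95,0.14,-0.25,-0.007,0.009,0]
  fingers: 1

```text
clock: 16.6
tool_pos: [0.5401, 0.1156, 0.2301]
orientation: [-179.9, 0.0, -80.2]
force: [0.2, -0.3, 0.3]
opening: 0.0544
```

>>> drive_tool:
  moves:
    - [0.92,-0.24,0,0,0,0.05]
    - [0.92,-0.24,0,0,0,0.05]
    - [0.92,-0.24,0,0,0,0.05]
    - [0.92,-0.24,0,0,0,0.05]

```text
clock: 17.0
tool_pos: [0.6, -0.0183, 0.2281]
orientation: [179.9, -0.0, -83.4]
force: [-1.1, 0.3, -0.3]
opening: 0.0852
```

>>> drive_tool:
  moves:
    - [0.9,-0.19,0.1,0,0,0.008]
    - [0.9,-0.19,0.1,0,0,0.008]
    - [0.9,-0.19,0.1,0,0,0.008]
    - [0.9,-0.19,0.1,0,0,0.008]

```text
clock: 17.4
tool_pos: [0.6438, -0.1528, 0.2096]
orientation: [179.7, -0.0, -84.1]
force: [-1.3, 0.7, 0.2]
opening: 0.0876
```

```bash
python3 - <<'E'
from h import *
o=sensors.get_obs();print(o["joint_pos"],o["opening"],o["tool_pos"])
s=vision.snapshot("top"); crop(s,"k1",110,165,95,75,8)
chain([((.6541,-.2671,.12),(180,0,-83.5))])
E
```

```text
[ 3.51408652e+00  2.00613796e+01 -2.29323687e+00  3.29430531e-02
 -6.79473974e+01  9.23488372e+01] 0.08764620018165545 [ 0.64375143 -0.15283073  0.20963996]
[np.float64(0.777), np.float64(0.006), np.float64(0.601), np.float64(0.005), np.float64(0.0), np.float64(-0.01)] rows 2.9
```

View pics/k1.png

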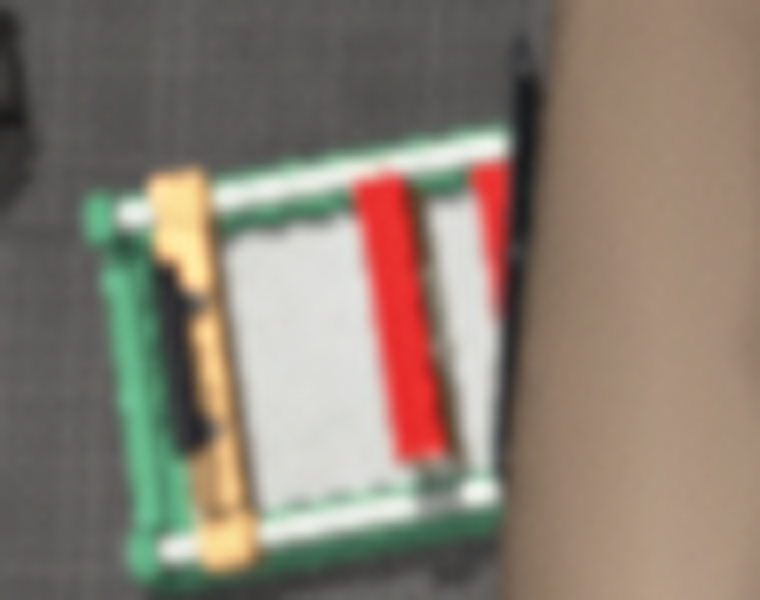

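```bash
python3 - <<'E'
from h import *
s=np.load("top0.npy",allow_pickle=True).item()
def g(U,V,z):
    P=at(s,110+(U+.5)/8-.5,165+(V+.5)/8-.5,z); return (PR.inv().apply(P-PO)).round(4)
print("book2 L",g(376,320,.076),"R",g(424,320,.076),"nb1 L",g(488,240,.076),"ends",g(383,178,.076),g(420,460,.076))
print("jaw inner",g(225,320,.052),"outer", g(150,180,.052),g(206,172,.052),"bar",g(160,280,.083),g(180,280,.083))
E
```

```text
book2 L [ 0.0012 -0.0093  0.076 ] R [-0.0032 -0.0319  0.076 ] nb1 L [ 0.0293 -0.068   0.076 ] ends [ 0.069  -0.0228  0.076 ] [-0.0693 -0.02    0.076 ]
jaw inner [0.02   0.0685 0.052 ] outer [0.0959 0.0951 0.052 ] [0.0945 0.0675 0.052 ] bar [0.0388 0.088  0.083 ] [0.037  0.0785 0.083 ]
```

>>> drive_tool:
  moves:
    - [0.777,0.006,0.2,0.005,0,-0.01]
    - [0.777,0.006,0.5,0.005,0,-0.01]
    - [0.777,0.006,0.6,0.005,0,-0.01]
    - [0.777,0.006,0.6,0.005,0,-0.01]
    - [0.777,0.006,0.6,0.005,0,-0.01]

```text
clock: 17.95
tool_pos: [0.6529, -0.2666, 0.1175]
orientation: [179.8, 0.1, -83.5]
force: [-0.2, 1.0, 0.8]
opening: 0.0879
```

```bash
python3 - <<'E'
from h import *
o=sensors.get_obs();print(o["joint_pos"])
s=vision.snapshot("side"); crop(s,"l2",230,150,80,75,8)
chain([((.6541,-.2671,.006),(180,0,-83.5))])
E
```

```text
[-6.44460617e+00  2.78139317e+01 -2.67408183e+00 -3.47094647e-02
 -5.97374316e+01  1.02927232e+02]
[np.float64(0.007), np.float64(0.0), np.float64(0.758), np.float64(0.001), np.float64(0.0), np.float64(0.001)] rows 2.3
```

View pics/l2.png

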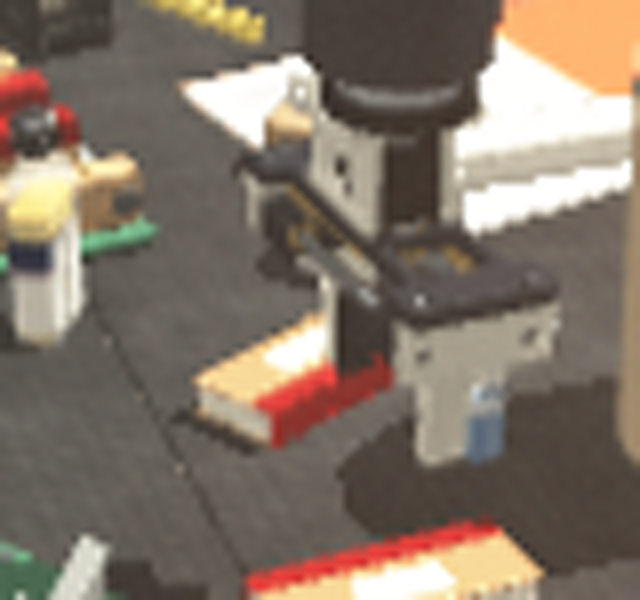

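>>> drive_tool:
  moves:
    - [0.007,0,0.4,0,0,0]
    - [0.007,0,0.7,0,0,0]
    - [0.007,0,0.752,0,0,0]
    - [0.007,0,0.752,0,0,0]

```text
clock: 18.4
tool_pos: [0.6539, -0.2658, 0.0064]
orientation: [179.8, 0.0, -83.4]
force: [0.4, -0.1, 1.0]
opening: 0.0877
```

>>> drive_tool:
  moves:
    - [0,0,0,0,0,0]
    - [0,0,0,0,0,0]
    - [0,0,0,0,0,0]
    - [0,0,0,0,0,0]
  fingers: 0.2

```text
clock: 18.8
tool_pos: [0.6552, -0.2663, 0.0085]
orientation: [-180.0, -0.0, -83.3]
force: [-0.7, 1.0, 9.8]
opening: 0.0612
```

```bash
python3 - <<'E'
from h import *
p,R=pose()
chain([(p+[0,0,.15],(180,0,-83.5)),((.58,-.255,.2),(180,0,-115)),((.46,-.23,.2),(180,0,-146.6)),(V+.035*U+.1*N,PL),(V+.035*U+.012*N,PL)])
E
```

```text
[np.float64(0.001), np.float64(-0.0), np.float64(-1.0), np.float64(-0.0), np.float64(-0.001), np.float64(0.003)] rows 3.0
[np.float64(-0.132), np.float64(0.49), np.float64(-0.276), np.float64(0.0), np.float64(-0.0), np.float64(0.525)] rows 3.7
[np.float64(0.187), np.float64(0.795), np.float64(0.0), np.float64(-0.0), np.float64(-0.0), np.float64(0.527)] rows 3.7
[np.float64(0.401), np.float64(-0.035), np.float64(0.427), np.float64(0.0), np.float64(-0.75), np.float64(0.0)] rows 5.2
[np.float64(-0.0), np.float64(-0.0), np.float64(0.587), np.float64(0.0), np.float64(0.0), np.float64(0.0)] rows 1.8
```

>>> drive_tool:
  moves:
    - [0,0,-0.3,0,0,0]
    - [0,0,-0.6,0,0,0]
    - [0,0,-0.9,0,0,0]
    - [0,0,-1,0,0,0]

```text
clock: 19.2
tool_pos: [0.6574, -0.2671, 0.1652]
orientation: [-179.5, -0.2, -83.3]
force: [1.0, -0.1, -1.3]
opening: 0.0614
```

>>> drive_tool:
  moves:
    - [-0.13,0.49,-0.28,0,0,0.525]
    - [-0.13,0.49,-0.28,0,0,0.525]
    - [-0.13,0.49,-0.28,0,0,0.525]
    - [-0.13,0.49,-0.28,0,0,0.525]

```text
clock: 19.6
tool_pos: [0.5811, -0.2561, 0.2082]
orientation: [-179.4, 0.1, -115.2]
force: [0.4, 0.3, -1.5]
opening: 0.0618
```

>>> drive_tool:
  moves:
    - [0.19,0.8,0,0,0,0.53]
    - [0.19,0.8,0,0,0,0.53]
    - [0.19,0.8,0,0,0,0.53]
    - [0.19,0.8,0,0,0,0.53]
    - [0.19,0.8,0,0,0,0.53]

```text
clock: 20.1
tool_pos: [0.4597, -0.2307, 0.2075]
orientation: [-179.5, 0.5, -147.1]
force: [0.5, 0.2, -1.2]
opening: 0.0617
```

```bash
python3 - <<'E'
from h import *
o=sensors.get_obs(); print(o["joint_pos"],o["opening"])
chain([(V+.035*U+.1*N,PL)])
E
```

```text
[ -4.67921856   5.71483239 -21.53029487   0.11493388 -62.03776573
  37.5378665 ] 0.06168636733318268
[np.float64(0.401), np.float64(-0.031), np.float64(0.474), np.float64(-0.011), np.float64(-0.742), np.float64(-0.004)] rows 5.2
```

>>> drive_tool:
  moves:
    - [0.4,-0.03,0.2,0,-0.2,0]
    - [0.4,-0.03,0.3,0,-0.4,0]
    - [0.4,-0.03,0.47,0,-0.6,0]
    - [0.4,-0.03,0.47,-0.011,-0.742,-0.004]
    - [0.4,-0.03,0.47,-0.011,-0.742,-0.004]
    - [0.4,-0.03,0.47,-0.011,-0.742,-0.004]
    - [0.4,-0.03,0.47,-0.011,-0.742,-0.004]

```text
clock: 20.8
tool_pos: [0.4102, -0.2707, 0.134]
orientation: [179.9, 45.2, -147.0]
force: [-0.5, -0.6, -1.8]
opening: 0.0616
```

```bash
python3 - <<'E'
from h import *
s=vision.snapshot("side"); crop(s,"n2",195,160,80,75,8)
chain([(V+.034*U+.027*N,PL)])
E
```

```text
[np.float64(-0.015), np.float64(0.01), np.float64(0.495), np.float64(-0.003), np.float64(-0.0), np.float64(-0.005)] rows 1.5
```

View pics/n2.png

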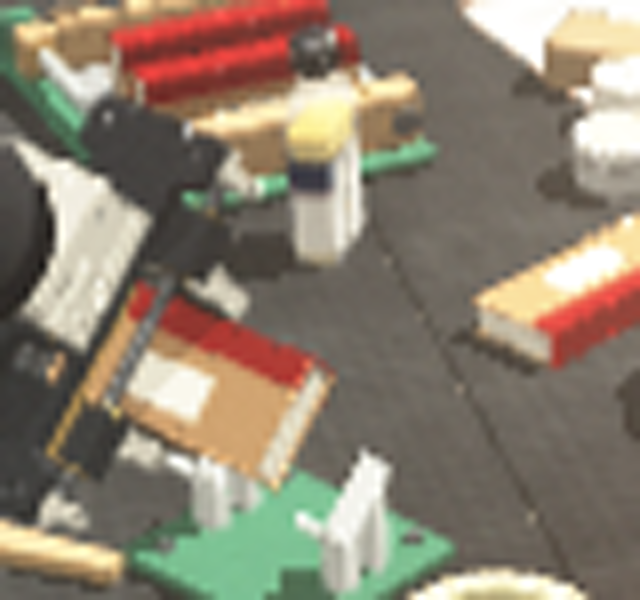

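>>> drive_tool:
  moves:
    - [-0.015,0.01,0.25,0,0,-0.005]
    - [-0.015,0.01,0.42,0,0,-0.005]
    - [-0.015,0.01,0.495,0,0,-0.005]
    - [-0.015,0.01,0.495,0,0,-0.005]

```text
clock: 21.25
tool_pos: [0.4558, -0.2379, 0.0829]
orientation: [-179.9, 44.9, -146.4]
force: [-0.5, 0.2, -1.0]
opening: 0.0617
```

```bash
python3 - <<'E'
from h import *
chain([(V+.034*U+.0105*N,PL),(V+.031*U+.0095*N,PL)])
E
```

```text
[np.float64(0.003), np.float64(-0.006), np.float64(0.1), np.float64(0.001), np.float64(-0.001), np.float64(0.002)] rows 0.3
[np.float64(0.02), np.float64(-0.0), np.float64(0.007), np.float64(0.0), np.float64(0.0), np.float64(0.0)] rows 0.1
```

>>> drive_tool:
  moves:
    - [0.003,-0.006,0.05,0,0,0]
    - [0.003,-0.006,0.08,0,0,0]
    - [0.003,-0.006,0.1,0,0,0]
    - [0.003,-0.006,0.1,0,0,0]

```text
clock: 21.65
tool_pos: [0.4649, -0.233, 0.072]
orientation: [-179.9, 44.9, -146.4]
force: [-1.2, 1.0, -1.2]
opening: 0.0616
```

>>> drive_tool:
  moves:
    - [0.01,0,0.003,0,0,0]
    - [0.015,0,0.003,0,0,0]
    - [0.02,0,0.003,0,0,0]
    - [0.02,0,0.003,0,0,0]

```text
clock: 22.05
tool_pos: [0.4635, -0.2342, 0.0697]
orientation: [-179.9, 44.9, -146.4]
force: [0.6, 0.8, -0.6]
opening: 0.0618
```

```bash
python3 - <<'E'
from h import *
p,R=pose(); print((p-V)@U,(p-V)@N,sensors.get_obs()["force"]@np.c_[U,N])
E
```

```text
0.031143927135184706 0.010177886717954469 [ 0.28660327 -1.07811899]
```

>>> drive_tool:
  moves:
    - [0.004,0,0.004,0,0,0]
    - [0.008,0,0.008,0,0,0]
    - [0.01,0,0.012,0,0,0]
    - [0.01,0,0.012,0,0,0]

```text
clock: 22.45
tool_pos: [0.4642, -0.2338, 0.0686]
orientation: [-179.8, 45.0, -146.3]
force: [-1.4, 0.7, 10.5]
opening: 0.0619
```

```bash
python3 - <<'E'
from h import *
p,R=pose(); print((p-V)@U,(p-V)@N,sensors.get_obs()["force"]@np.c_[U,N])
E
```

```text
0.03097384190924626 0.008791619418434933 [6.87655333 7.9779687 ]
```

Both faces are in contact again, where expected. Releasing and swinging over for the second grip.

>>> drive_tool:
  moves:
    - [0,0,0,0,0,0]
    - [0,0,0,0,0,0]
    - [0,0,0,0,0,0]
  fingers: 0.6

```text
clock: 22.75
tool_pos: [0.4641, -0.2338, 0.0684]
orientation: [-179.8, 45.0, -146.3]
force: [-0.1, -0.2, 0.4]
opening: 0.0698
```

>>> drive_tool:
  moves:
    - [0,0,-0.1,0,0,0]
    - [0,0,-0.4,0,0,0]
    - [0,0,-0.7,0,0,0]
    - [0,0,-0.8,0,0,0]

```text
clock: 23.15
tool_pos: [0.3916, -0.2832, 0.1563]
orientation: [-179.5, 44.9, -146.1]
force: [0.3, -0.7, 0.5]
opening: 0.0698
```

```bash
python3 - <<'E'
from h import *
s=vision.snapshot("top"); crop(s,"q1",250,180,80,70,9)
down=Ro.from_euler("xyz",(180,0,213.4),degrees=True)
g=V+.040*U+.011*N
chain([(V+np.array([0,0,.19]),down),(g+.08*U,RG),(g,RG)])
E
```

```text
[np.float64(-0.689), np.float64(0.008), np.float64(-0.008), np.float64(-0.006), np.float64(0.749), np.float64(0.004)] rows 5.2
[np.float64(-0.514), np.float64(0.0), np.float64(0.649), np.float64(0.0), np.float64(0.75), np.float64(0.0)] rows 5.2
[np.float64(-0.0), np.float64(-0.0), np.float64(0.533), np.float64(0.0), np.float64(0.0), np.float64(0.0)] rows 1.6
```

View pics/q1.png

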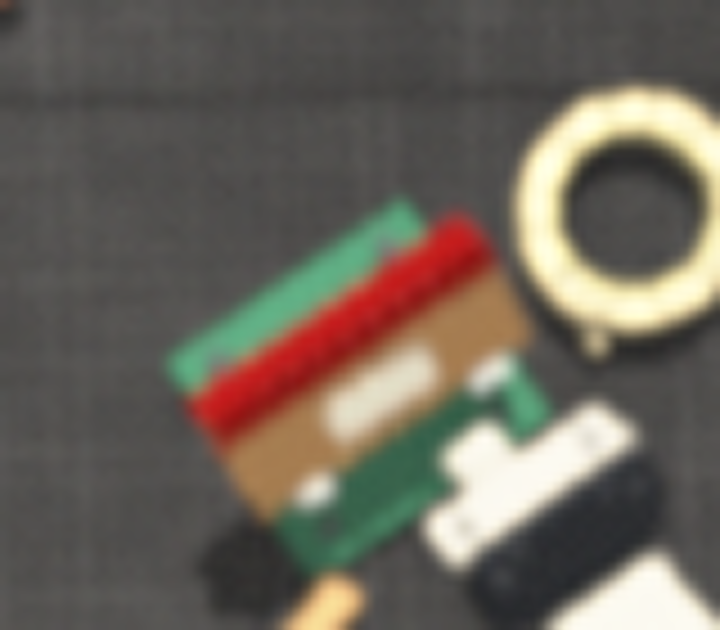

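>>> drive_tool:
  moves:
    - [-0.6,0.008,0,0,0.1,0]
    - [-0.69,0.008,0,0,0.4,0]
    - [-0.69,0.008,0,-0.006,0.75,0.004]
    - [-0.69,0.008,0,-0.006,0.75,0.004]
    - [-0.69,0.008,0,-0.006,0.75,0.004]
    - [-0.69,0.008,0,-0.006,0.75,0.004]
    - [-0.69,0.008,0,-0.006,0.75,0.004]
  fingers: -0.1

```text
clock: 23.9
tool_pos: [0.4532, -0.2401, 0.2296]
orientation: [-179.9, -0.4, -146.4]
force: [-0.1, 0.5, -1.6]
opening: 0.04
```

>>> drive_tool:
  moves:
    - [-0.45,0,0.1,0,0.15,0]
    - [-0.51,0,0.2,0,0.3,0]
    - [-0.51,0,0.4,0,0.45,0]
    - [-0.51,0,0.6,0,0.6,0]
    - [-0.51,0,0.65,0,0.75,0]
    - [-0.51,0,0.65,0,0.75,0]
    - [-0.51,0,0.65,0,0.75,0]

```text
clock: 24.6
tool_pos: [0.5159, -0.1974, 0.1281]
orientation: [179.9, -45.8, -146.2]
force: [1.0, 1.3, 0.3]
opening: 0.0389
```

```bash
python3 - <<'E'
from h import *
g=V+.040*U+.011*N+CR.apply([0,.002,0])
chain([(g,RG)])
E
```

```text
[np.float64(0.025), np.float64(0.004), np.float64(0.519), np.float64(-0.003), np.float64(-0.013), np.float64(0.005)] rows 1.6
```

>>> drive_tool:
  moves:
    - [0.025,0.004,0.2,0,-0.01,0]
    - [0.025,0.004,0.4,0,-0.013,0.005]
    - [0.025,0.004,0.515,0,-0.013,0.005]
    - [0.025,0.004,0.52,0,-0.013,0.005]
    - [0.025,0.004,0.52,0,-0.013,0.005]

```text
clock: 25.1
tool_pos: [0.4674, -0.2296, 0.0776]
orientation: [-179.7, -44.9, -146.7]
force: [-0.0, 0.3, -0.1]
opening: 0.0394
```

>>> drive_tool:
  moves:
    - [0,0,0,0,0,0]
    - [0,0,0,0,0,0]
    - [0,0,0,0,0,0]
  fingers: -0.7

```text
clock: 25.4
tool_pos: [0.4683, -0.2293, 0.0781]
orientation: [-179.7, -44.8, -146.7]
force: [2.7, 1.6, 2.7]
opening: 0.0218
```

```bash
python3 - <<'E'
from h import *
p,R=pose(); print((p-V)@U,(p-V)@N, sensors.get_obs()["force"])
s=vision.snapshot("side"); crop(s,"r2",195,160,80,75,8)
down=Ro.from_euler("xyz",(180,0,213.4),degrees=True)
chain([(p+[0,0,.12],RG),((.48,-.15,.22),down)])
E
```

```text
0.04178283040398019 0.01135226711380316 [2.70929769 1.56828985 2.70818907]
[np.float64(0.564), np.float64(-0.003), np.float64(-0.568), np.float64(-0.004), np.float64(0.004), np.float64(-0.001)] rows 2.4
[np.float64(-0.149), np.float64(0.398), np.float64(-0.355), np.float64(-0.0), np.float64(-0.75), np.float64(-0.0)] rows 5.2
```

View pics/r2.png

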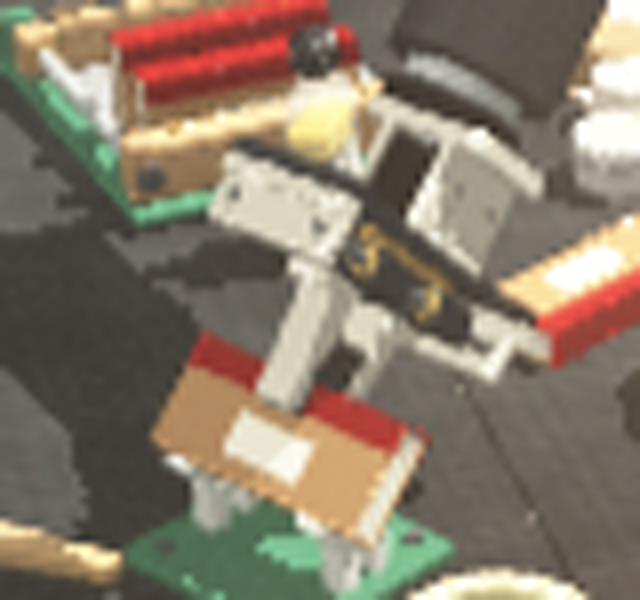

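>>> drive_tool:
  moves:
    - [0.1,0,-0.1,0,0,0]
    - [0.3,0,-0.3,0,0,0]
    - [0.5,0,-0.5,0,0,0]
    - [0.57,0,-0.57,0,0,0]
    - [0.57,0,-0.57,0,0,0]

```text
clock: 25.95
tool_pos: [0.4688, -0.2289, 0.2008]
orientation: [-179.5, -44.5, -146.8]
force: [0.4, 0.5, -2.3]
opening: 0.022
```

>>> drive_tool:
  moves:
    - [-0.15,0.4,-0.43,0,-0.75,0]
    - [-0.15,0.4,-0.43,0,-0.75,0]
    - [-0.15,0.4,-0.43,0,-0.75,0]
    - [-0.15,0.4,-0.43,0,-0.75,0]
    - [-0.15,0.4,-0.43,0,-0.75,0]
    - [-0.15,0.4,-0.43,0,-0.75,0]

```text
clock: 26.55
tool_pos: [0.4849, -0.1451, 0.231]
orientation: [-179.6, 0.8, -146.6]
force: [0.5, -0.8, -0.2]
opening: 0.0218
```

```bash
python3 - <<'E'
from h import *
o=sensors.get_obs();print(o["opening"])
chain([((.51,-.03,.26),(180,0,235)),((.53,.11,.26),(180,0,258)),(pp(0,.0,.24),(180,0,280)),(pp(0,.028,.16),(180,0,280))])
E
```

```text
0.02182777661985336
[np.float64(-0.565), np.float64(0.547), np.float64(-0.189), np.float64(-0.009), np.float64(0.013), np.float64(-0.359)] rows 2.5
[np.float64(-0.841), np.float64(0.426), np.float64(0.0), np.float64(0.0), np.float64(0.0), np.float64(-0.383)] rows 2.8
[np.float64(-1.147), np.float64(0.252), np.float64(0.133), np.float64(0.0), np.float64(0.0), np.float64(-0.367)] rows 3.5
[np.float64(-0.187), np.float64(0.0), np.float64(0.533), np.float64(0.0), np.float64(0.0), np.float64(0.0)] rows 1.7
```

>>> drive_tool:
  moves:
    - [-0.56,0.55,-0.19,-0.009,0.013,-0.36]
    - [-0.56,0.55,-0.19,-0.009,0.013,-0.36]
    - [-0.56,0.55,-0.19,-0.009,0.013,-0.36]
    - [-0.56,0.55,-0.19,-0.009,0.013,-0.36]

```text
clock: 26.95
tool_pos: [0.5097, -0.0277, 0.2594]
orientation: [179.9, -0.1, -124.7]
force: [0.3, 0.6, -1.6]
opening: 0.0215
```

>>> drive_tool:
  moves:
    - [-0.9,0.43,0,0,0,-0.38]
    - [-0.9,0.43,0,0,0,-0.38]
    - [-0.9,0.43,0,0,0,-0.38]
    - [-0.9,0.43,0,0,0,-0.38]

```text
clock: 27.35
tool_pos: [0.5338, 0.124, 0.2569]
orientation: [179.7, -0.2, -101.6]
force: [-0.8, -1.0, -1.7]
opening: 0.0217
```

>>> drive_tool:
  moves:
    - [-1,0.24,0.1,0,0,-0.37]
    - [-1,0.24,0.1,0,0,-0.37]
    - [-1,0.24,0.1,0,0,-0.37]
    - [-1,0.24,0.1,0,0,-0.37]
    - [-1,0.24,0.1,0,0,-0.37]

```text
clock: 27.85
tool_pos: [0.5277, 0.279, 0.239]
orientation: [179.5, -0.2, -79.3]
force: [0.0, -0.5, -1.2]
opening: 0.0223
```

```bash
python3 - <<'E'
from h import *
o=sensors.get_obs();print(o["opening"],o["joint_pos"])
chain([(pp(0,.028,.127),(180,0,280))])
E
```

```text
0.022271437799644175 [ 46.51515705  13.1524467   -7.97210433  -0.15118364 -69.42029541
  54.21239188]
[np.float64(-0.234), np.float64(-0.025), np.float64(0.746), np.float64(0.009), np.float64(-0.003), np.float64(0.011)] rows 2.3
```

>>> drive_tool:
  moves:
    - [-0.234,-0.025,0.3,0.009,-0.003,0.011]
    - [-0.234,-0.025,0.6,0.009,-0.003,0.011]
    - [-0.234,-0.025,0.74,0.009,-0.003,0.011]
    - [-0.234,-0.025,0.74,0.009,-0.003,0.011]
    - [-0.234,-0.025,0.74,0.009,-0.003,0.011]

```text
clock: 28.35
tool_pos: [0.5246, 0.3125, 0.1283]
orientation: [180.0, -0.1, -80.1]
force: [0.2, 1.1, -0.5]
opening: 0.0219
```

```bash
python3 - <<'E'
from h import *
s=vision.snapshot("side"); crop(s,"u2",180,110,80,75,8)
s=vision.snapshot("top"); crop(s,"u1",110,165,95,75,8)
chain([(pp(0,.028,.060),(180,0,280))])
ss=vision.snapshot("side")
p,R=pose();R=R.as_matrix()
for a in(-.07,.07):
  for b in (-.011,.011):
    for c in (-.020,.042): print(a,b,c,((proj(ss,p+R[:,1]*a+R[:,0]*b+R[:,2]*c)-[180,110]+.5)*8).round(),((proj(s,p+R[:,1]*a+R[:,0]*b+R[:,2]*c)-[110,165]+.5)*8).round())
E
```

```text
[np.float64(-0.001), np.float64(0.01), np.float64(0.467), np.float64(-0.003), np.float64(0.001), np.float64(-0.001)] rows 1.4
-0.07 -0.011 -0.02 [398. 252.] [210. 169.]
-0.07 -0.011 0.042 [402. 342.] [249. 193.]
-0.07 0.011 -0.02 [412. 263.] [257. 160.]
-0.07 0.011 0.042 [416. 354.] [294. 185.]
0.07 -0.011 -0.02 [191. 292.] [253. 467.]
0.07 -0.011 0.042 [198. 383.] [290. 480.]
0.07 0.011 -0.02 [204. 304.] [301. 458.]
0.07 0.011 0.042 [210. 396.] [337. 471.]
```

View pics/u2.png

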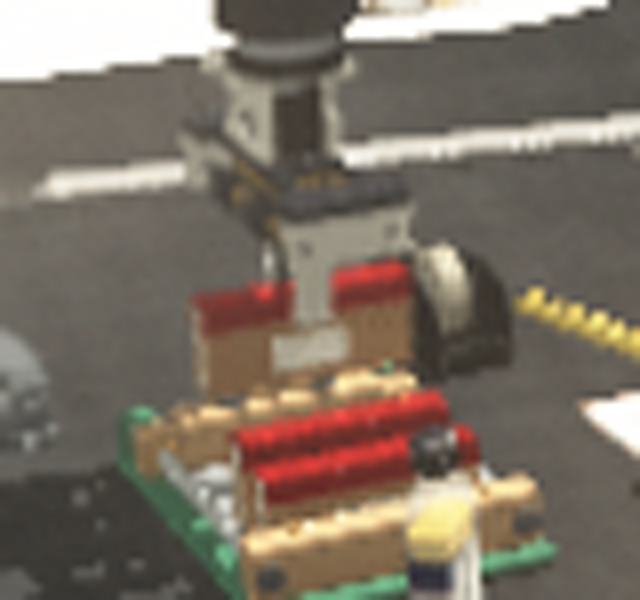

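View pics/u1.png

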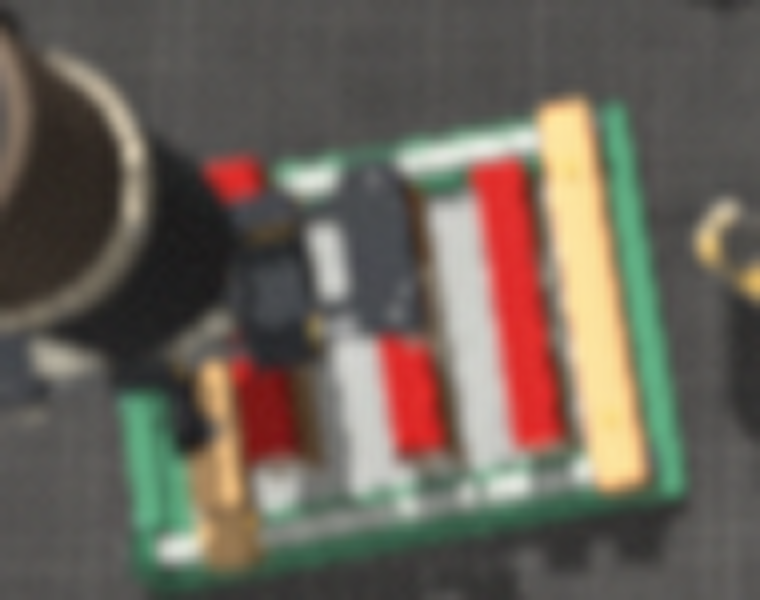

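Both standing books are upright, and the third is centred within about 3 mm and clear of the jaw. Lowering it.

>>> drive_tool:
  moves:
    - [0,0.01,0.2,0,0,0]
    - [0,0.01,0.38,0,0,0]
    - [0,0.01,0.44,0,0,0]
    - [0,0.01,0.465,0,0,0]
    - [0,0.01,0.465,0,0,0]

```text
clock: 29.0
tool_pos: [0.5245, 0.3141, 0.0614]
orientation: [-179.8, 0.1, -80.0]
force: [0.2, -0.4, -2.3]
opening: 0.0217
```

>>> drive_tool:
  moves:
    - [0,0,0.01,0,0,0]
    - [0,0,0.02,0,0,0]
    - [0,0,0.026,0,0,0]
    - [0,0,0.026,0,0,0]

```text
clock: 29.4
tool_pos: [0.5246, 0.3142, 0.0577]
orientation: [-179.7, 0.1, -80.0]
force: [0.2, 0.3, -1.1]
opening: 0.0219
```

>>> drive_tool:
  moves:
    - [0,0,0.006,0,0,0]
    - [0,0,0.012,0,0,0]
    - [0,0,0.014,0,0,0]

```text
clock: 29.7
tool_pos: [0.5245, 0.3143, 0.0564]
orientation: [-179.7, 0.1, -80.0]
force: [-6.0, -1.2, 8.9]
opening: 0.0215
```

>>> drive_tool:
  moves:
    - [0,0,0,0,0,0]
    - [0,0,0,0,0,0]
    - [0,0,0,0,0,0]
  fingers: -0.38

```text
clock: 30.0
tool_pos: [0.5246, 0.3144, 0.0564]
orientation: [-179.7, 0.1, -80.0]
force: [-0.6, -0.2, 0.3]
opening: 0.027
```

>>> drive_tool:
  moves:
    - [0,0,-0.1,0,0,0]
    - [0,0,-0.3,0,0,0]
    - [0,0,-0.6,0,0,0]
    - [0,0,-0.9,0,0,0]
    - [0,0,-0.9,0,0,0]

```text
clock: 30.5
tool_pos: [0.5271, 0.3162, 0.1986]
orientation: [-179.1, 0.4, -79.9]
force: [-0.2, -0.0, 0.8]
opening: 0.0273
```

```bash
python3 - <<'E'
from h import *
s=vision.snapshot("side"); crop(s,"v2",180,130,80,65,8)
# handle at press y ~ .067+.012=.079; closed fingers half thick ~21 -> tcp at .079+.009+.021+.012
chain([(pp(0,.125,.2),(180,0,280)),(pp(0,.125,.08),(180,0,280))])
E
```

```text
[np.float64(-0.638), np.float64(0.012), np.float64(-0.029), np.float64(-0.01), np.float64(0.006), np.float64(0.0)] rows 1.9
[np.float64(0.0), np.float64(-0.0), np.float64(0.8), np.float64(0.0), np.float64(0.0), np.float64(0.0)] rows 2.4
```

View pics/v2.png

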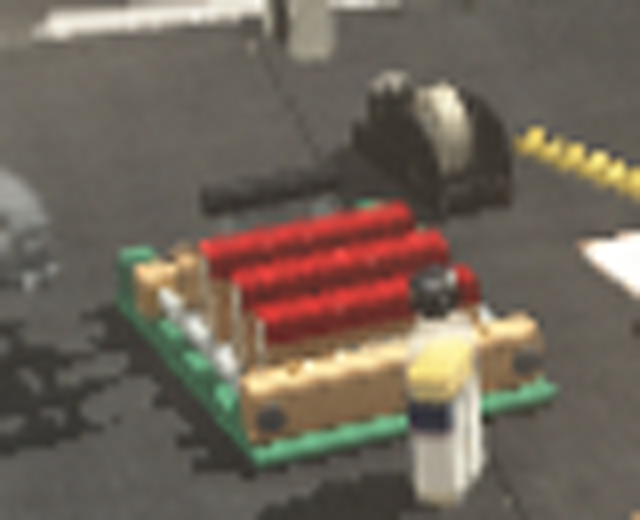

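Three books stand upright with spines up. Next I push the jaw from the outer side of the handle with closed fingers.

>>> drive_tool:
  moves:
    - [-0.64,0.01,0,-0.01,0.006,0]
    - [-0.64,0.01,0,-0.01,0.006,0]
    - [-0.64,0.01,0,-0.01,0.006,0]
    - [-0.64,0.01,0.2,-0.01,0.006,0]
    - [-0.64,0.01,0.5,-0.01,0.006,0]
    - [-0.64,0.01,0.6,-0.01,0.006,0]
  fingers: -1

```text
clock: 31.15
tool_pos: [0.5058, 0.4078, 0.0998]
orientation: [179.6, -0.3, -80.0]
force: [-0.1, 0.4, -0.3]
opening: 0.0004
```

```bash
python3 - <<'E'
from h import *
print(sensors.get_obs()["opening"])
s=vision.snapshot("side"); crop(s,"w2",165,110,80,75,8)
chain([(pp(0,.125,.073),(180,0,280))])
E
```

```text
0.00040391587854567227
[np.float64(-0.011), np.float64(-0.013), np.float64(0.171), np.float64(0.007), np.float64(-0.006), np.float64(-0.001)] rows 0.5
```

View pics/w2.png

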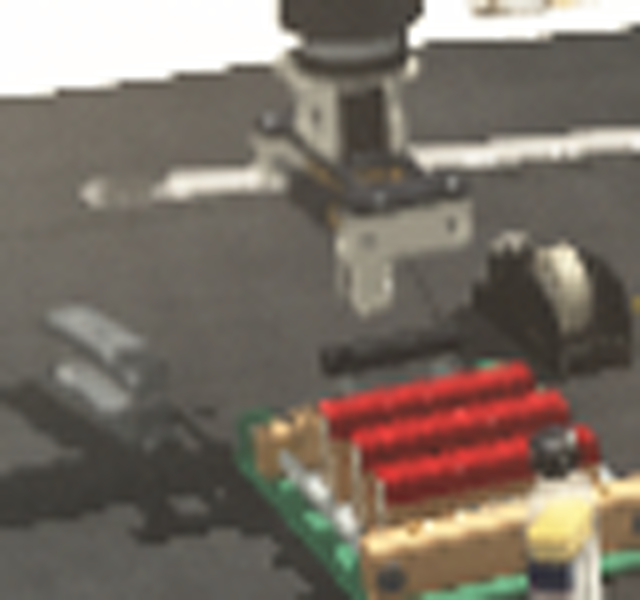

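>>> drive_tool:
  moves:
    - [-0.01,-0.013,0.1,0.007,-0.006,0]
    - [-0.01,-0.013,0.17,0.007,-0.006,0]
    - [-0.01,-0.013,0.175,0.007,-0.006,0]

```text
clock: 31.5
tool_pos: [0.5065, 0.408, 0.0708]
orientation: [179.9, -0.1, -80.1]
force: [0.6, 0.6, 0.3]
opening: 0.0007
```

>>> drive_tool:
  moves:
    - [0.03,0,0,0,0,0]
    - [0.06,0,0,0,0,0]
    - [0.1,0,0,0,0,0]
    - [0.14,0,0,0,0,0]
    - [0.18,0,0,0,0,0]
    - [0.22,0,0,0,0,0]

```text
clock: 32.1
tool_pos: [0.5125, 0.3758, 0.0716]
orientation: [179.9, -0.0, -80.1]
force: [-1.1, 3.9, 3.2]
opening: 0.0005
```

```bash
python3 - <<'E'
from h import *
p,R=pose(); print(PR.inv().apply(p-PO), PR.inv().apply(sensors.get_obs()["force"]))
E
```

```text
[-0.00049703  0.09114407  0.07158395] [-0.40222313  3.99401807  3.15144354]
```

>>> drive_tool:
  moves:
    - [0.03,0,0,0,0,0]
    - [0.06,0,0,0,0,0]
    - [0.09,0,0,0,0,0]
    - [0.12,0,0,0,0,0]
    - [0.15,0,0,0,0,0]
    - [0.18,0,0,0,0,0]
    - [0.21,0,0,0,0,0]

```text
clock: 32.8
tool_pos: [0.5178, 0.3446, 0.0716]
orientation: [179.9, -0.0, -80.0]
force: [-3.0, 4.1, 0.8]
opening: 0.0004
```

>>> drive_tool:
  moves:
    - [0.03,0,0,0,0,0]
    - [0.06,0,0,0,0,0]
    - [0.08,0,0,0,0,0]
    - [0.1,0,0,0,0,0]
    - [0.12,0,0,0,0,0]
    - [0.14,0,0,0,0,0]

```text
clock: 33.4
tool_pos: [0.5214, 0.324, 0.0716]
orientation: [179.9, 0.0, -80.0]
force: [-2.8, 5.9, 1.5]
opening: 0.0006
```

```bash
python3 - <<'E'
from h import *
p,R=pose(); print(PR.inv().apply(p-PO), PR.inv().apply(sensors.get_obs()["force"]))
s=vision.snapshot("side"); crop(s,"x2",165,130,80,75,8)
s=vision.snapshot("top"); crop(s,"x1",110,165,95,75,8)
E
```

```text
[-0.00070703  0.03856941  0.07163739] [-1.75132385  6.3122234   1.53319778]
```

View pics/x2.png

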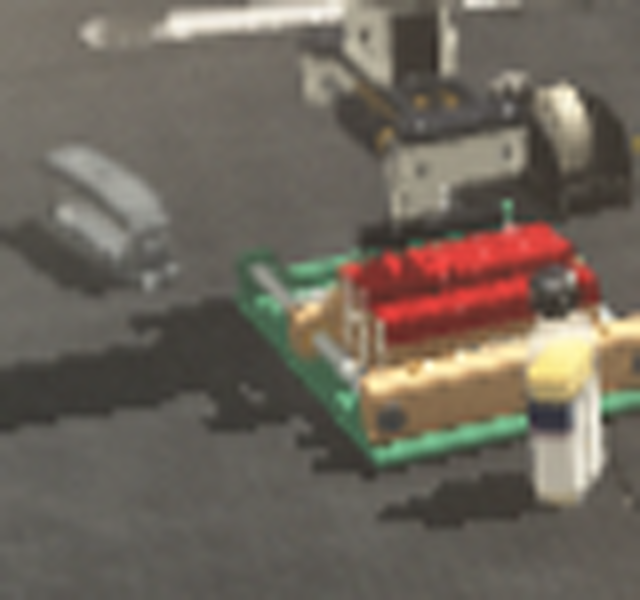

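View pics/x1.png

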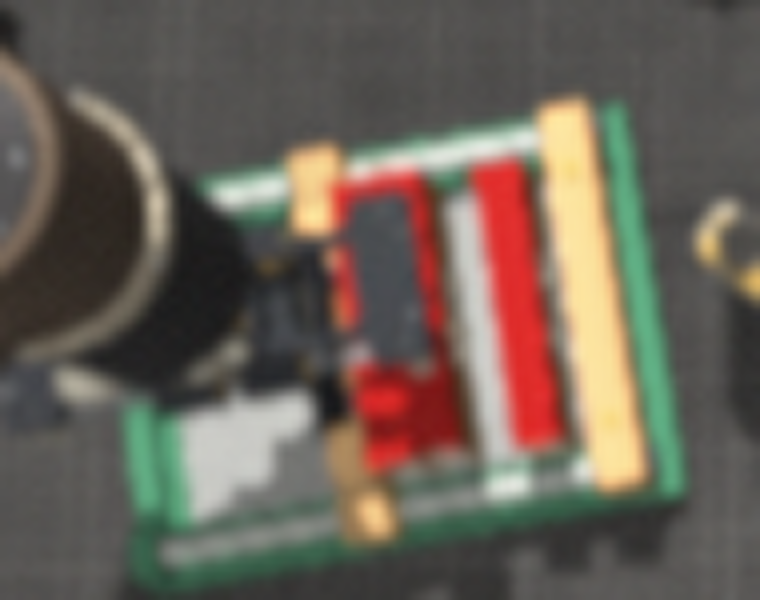

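The books slide upright together; about 28 mm remain. I'll push on, slower near the end.

>>> drive_tool:
  moves:
    - [0.025,0,0,0,0,0]
    - [0.045,0,0,0,0,0]
    - [0.065,0,0,0,0,0]
    - [0.085,0,0,0,0,0]
    - [0.105,0,0,0,0,0]
    - [0.125,0,0,0,0,0]

```text
clock: 34.1
tool_pos: [0.5247, 0.3052, 0.0716]
orientation: [179.9, -0.0, -80.1]
force: [-3.1, 5.2, 0.7]
opening: 0.0004
```

>>> drive_tool:
  moves:
    - [0.015,0,0,0,0,0]
    - [0.025,0,0,0,0,0]
    - [0.035,0,0,0,0,0]
    - [0.04,0,0,0,0,0]

```text
clock: 34.5
tool_pos: [0.5257, 0.2993, 0.0716]
orientation: [179.9, -0.0, -80.1]
force: [-3.4, 4.9, 2.3]
opening: 0.0007
```

```bash
python3 - <<'E'
from h import *
p,R=pose(); print(PR.inv().apply(p-PO), PR.inv().apply(sensors.get_obs()["force"]))
E
```

```text
[-0.00079952  0.01354979  0.07163694] [-2.52650939  5.46062788  2.25000849]
```

>>> drive_tool:
  moves:
    - [0.015,0,0,0,0,0]
    - [0.022,0,0,0,0,0]
    - [0.03,0,0,0,0,0]

```text
clock: 34.8
tool_pos: [0.5263, 0.2953, 0.0716]
orientation: [179.9, 0.0, -80.1]
force: [-3.0, 5.4, 2.8]
opening: 0.0001
```

>>> drive_tool:
  moves:
    - [0.008,0,0,0,0,0]
    - [0.015,0,0,0,0,0]
    - [0.015,0,0,0,0,0]

```text
clock: 35.1
tool_pos: [0.5267, 0.2933, 0.0717]
orientation: [179.9, 0.1, -80.0]
force: [-1.8, 5.3, 0.9]
opening: 0.0004
```

```bash
python3 - <<'E'
from h import *
p,R=pose(); print(PR.inv().apply(p-PO), PR.inv().apply(sensors.get_obs()["force"]))
s=vision.snapshot("top"); crop(s,"y1",110,165,95,75,8)
E
```

```text
[-0.00084906  0.00748589  0.07165229] [-0.81381978  5.52295669  0.93855464]
```

View pics/y1.png

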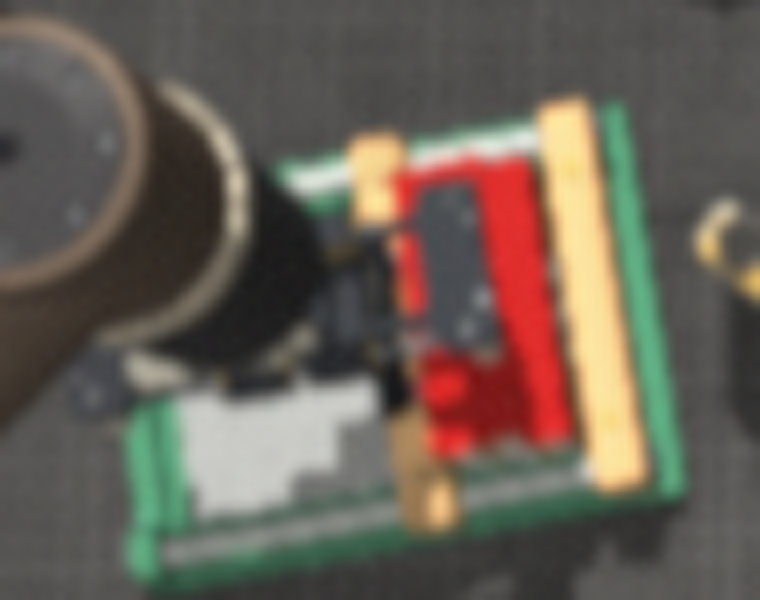

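The three are together, with a few mm left to the cheek. Small steps until the force rises.

>>> drive_tool:
  moves:
    - [0.01,0,0,0,0,0]
    - [0.017,0,0,0,0,0]
    - [0.025,0,0,0,0,0]

```text
clock: 35.45
tool_pos: [0.5272, 0.2901, 0.0717]
orientation: [179.9, 0.1, -80.0]
force: [-3.5, 6.0, 2.0]
opening: 0.0006
```

>>> drive_tool:
  moves:
    - [0.008,0,0,0,0,0]
    - [0.015,0,0,0,0,0]
    - [0.015,0,0,0,0,0]

```text
clock: 35.75
tool_pos: [0.5275, 0.289, 0.0717]
orientation: [180.0, 0.2, -80.0]
force: [-4.7, 8.7, 1.3]
opening: 0.0004
```

>>> drive_tool:
  moves:
    - [0.007,0,0,0,0,0]
    - [0.012,0,0,0,0,0]
    - [0.012,0,0,0,0,0]

```text
clock: 36.05
tool_pos: [0.5275, 0.289, 0.0718]
orientation: [-180.0, 0.3, -80.0]
force: [-6.1, 9.9, 1.3]
opening: 0.0008
```

>>> drive_tool:
  moves:
    - [0.008,0,0,0,0,0]
    - [0.014,0,0,0,0,0]
    - [0.014,0,0,0,0,0]

```text
clock: 36.35
tool_pos: [0.5275, 0.289, 0.0718]
orientation: [-179.9, 0.5, -80.0]
force: [-7.2, 13.0, 1.1]
opening: 0.0004
```

```bash
python3 - <<'E'
from h import *
p,R=pose(); print(PR.inv().apply(p-PO), PR.inv().apply(sensors.get_obs()["force"]))
s=vision.snapshot("side"); crop(s,"A2",180,130,70,60,10)
E
```

```text
[-0.00077429  0.00307109  0.07182816] [-4.82873251 14.09041118  1.07341355]
```

View pics/A2.png

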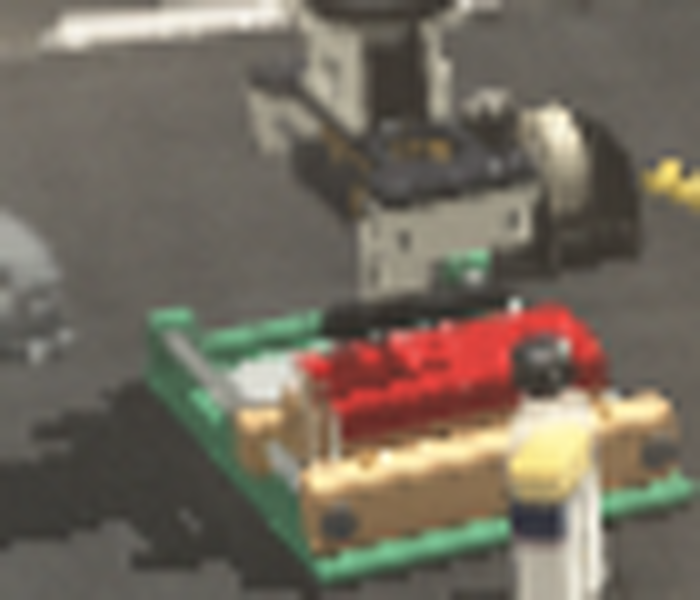

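Position is blocked at 14 N, so the stack is snug. Backing off and checking.

>>> drive_tool:
  moves:
    - [-0.05,0,0,0,0,0]
    - [-0.15,0,0,0,0,0]
    - [-0.25,0,0,0,0,0]
    - [-0.35,0,-0.2,0,0,0]
    - [-0.4,0,-0.6,0,0,0]
    - [-0.4,0,-0.9,0,0,0]
    - [-0.4,0,-0.9,0,0,0]

```text
clock: 37.1
tool_pos: [0.5198, 0.3499, 0.2147]
orientation: [-179.4, 0.7, -79.9]
force: [0.6, 0.3, -0.3]
opening: 0.0001
```

>>> drive_tool:
  moves:
    - [-0.8,0.6,-0.5,0,0,0]
    - [-0.8,0.6,-0.5,0,0,0]
    - [-0.8,0.6,-0.5,0,0,0]
    - [-0.8,0.6,-0.5,0,0,0]
    - [-0.8,0.6,-0.5,0,0,0]

```text
clock: 37.6
tool_pos: [0.4081, 0.4541, 0.2922]
orientation: [-179.3, 0.9, -79.7]
force: [0.5, -0.6, -0.8]
opening: 0.0001
```

```bash
python3 - <<'E'
from h import *
o=sensors.get_obs(); print(o["tool_pos"],o["qvel"].round(2))
s=vision.snapshot("side"); crop(s,"B2",180,130,70,60,10)
cv2.imwrite("pics/B4.png",cv2.resize(s["pixels"][:,:,::-1],(800,600)))
s=vision.snapshot("top"); crop(s,"B1",110,165,95,75,8); np.save("top9.npy",s,allow_pickle=True)
cv2.imwrite("pics/B3.png",cv2.resize(s["pixels"][:,:,::-1],(800,600)))
E
```

```text
[0.40807832 0.45411249 0.29216712] [-2.65  0.97 -2.59 -0.51  1.1   2.24]
```

View pics/B2.png

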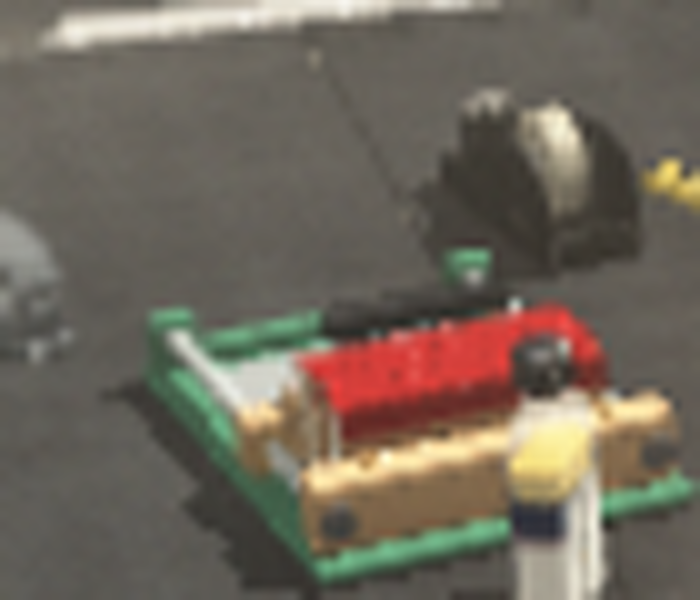

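View pics/B1.png

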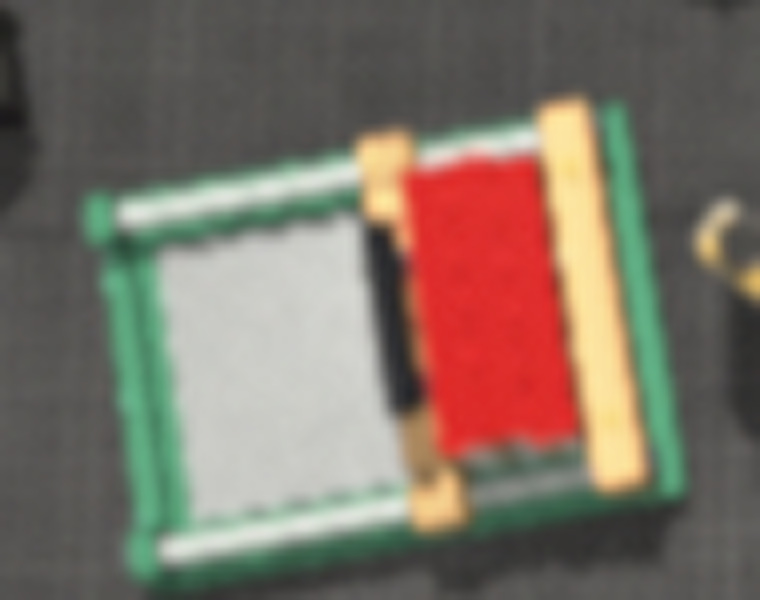

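View pics/B3.png

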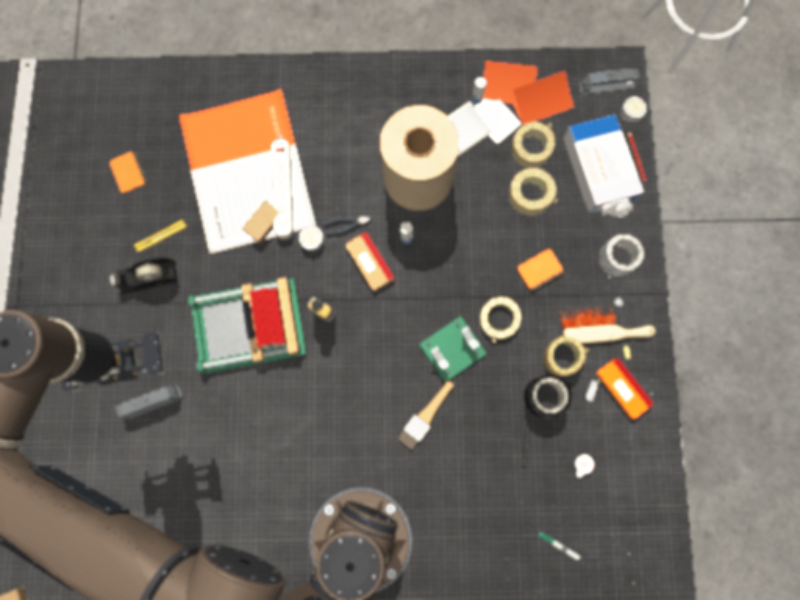

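```bash
python3 - <<'E'
from h import *
s=np.load("top9.npy",allow_pickle=True).item()
def g(U,V,z):
    P=at(s,110+(U+.5)/8-.5,165+(V+.5)/8-.5,z); return (PR.inv().apply(P-PO)*1000).round(1)
for n,a in dict(bL=(421,300,.076),bR=(562,300,.076),bTL=(403,172,.076),bTR=(536,158,.076),bBL=(443,455,.076),bBR=(580,437,.076),cheekTL=(540,103,.05),cheekTR=(588,98,.05),cheekBL=(600,490,.05),jawTL=(357,138,.052),jawTR=(410,131,.052),jawBL=(415,528,.052),jawBR=(467,518,.052)).items(): print(n,g(*a))
E
```

```text
bL [  6.6 -31.9  76. ]
bR [ -6.4 -98.4  76. ]
bTL [ 70.1 -32.7  76. ]
bTR [ 64.5 -96.9  76. ]
bBL [-69.  -31.1  76. ]
bBR [-73.  -96.5  76. ]
cheekTL [ 97.5 -98.7  50. ]
cheekTR [  95.5 -122.3   50. ]
cheekBL [-96.4 -97.4  50. ]
jawTL [97.  -7.9 52. ]
jawTR [ 95.5 -34.   52. ]
jawBL [-97.6  -7.5  52. ]
jawBR [-97.7 -32.8  52. ]
```

The measured gap from jaw to cheek is about 65 mm (66 wanted). The books lie flush between them with x offsets of 5 mm or less. Handing in.

```bash
python3 - <<'E'
from plant import ticket, sensors
print(ticket.close_job(), sensors.get_obs()["clock"])
E
```

```text
the job is handed in; nothing more can be done
the job is handed in; nothing more can be done
```

The press is loaded and the job is handed in at about 38 s of the 72 s allowed; no verdict was reported. Two notebooks went from the table, by way of the cradle, into the press beside the one already there. I then pushed the jaw by its handle until it was blocked at about 14 N.

**Last checks, from the final pictures:**
- **Books:** three stand side by side with red spines up. They span press y from about -32 to -97 mm, flush with the cheek and each other. Their x offsets are about 5 mm at most, against the 12 mm allowed.
- **Jaw:** the gap from jaw to cheek measures about 65 mm, which puts the joint near 0.112.
- **Spare and other things:** the fourth notebook still lies flat and untouched. The bottle, glue stick, tape, tin, snips and orange look-alike look unmoved by eye.
- **Arm:** backed off and touching nothing.

**Disagreements:** the side camera sat about 1 px off the robot's own position. My first estimate of the cradle corner was about 5 mm off, and I corrected it by feeling for contact. No final check failed.

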